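Stir the mixing balls and hold the beaker up level

TASK

Take the stirring rod from its holder and stir the steel balls in the beaker with it, round and round for at least three full turns, with the tip well down among the balls, about midway between the beaker's axis and its wall. Stand the rod back in its holder, collar down on the block, and let go of it; then take the beaker, lift it straight up about 10 cm off its plate and hold it there level and still for inspection. Finish while still holding it in the air, with every ball in it, the beaker never tipped and the other things on the bench left as they are.

Things in the scene. Friction and masses are not known exactly. Their poses are not given: they have to be found in the camera images.
- plate: cream square plate 130 x 130 x 20 mm, fixed to the bench, with a thin grey locating ring (76 mm outer dia, 65 inner, 5 high) on top in which the beaker stands. Origin at the centre of its underside, z up; its x axis points roughly away from the robot, its y axis to the left (yaw within 0.35 rad)
- plate_spot (a point): centre of the plate's top face, 20 mm above the bench, where the beaker's underside rests; axes as the plate's
- beaker: straight-sided clear glass beaker, 60 mm outer diameter, 70 mm tall, wall 3 mm, base 4 mm, 0.10 to 0.20 kg, holding four steel balls. Origin at the centre of its underside, z up to the mouth. It may be gripped across its outside from above, a finger on either side
- beaker_rim (a point): centre of the beaker's mouth, 70 mm above its underside
- beaker_mid (a point): point on the beaker's axis, 35 mm above its underside
- holder: rod holder fixed to the bench: 90 x 90 x 20 mm grey foot with a 50 x 50 mm white block on it, top at 90 mm above the bench, with one upright round hole of 14 mm dia, 70 mm deep, through the block. Origin at the centre of its underside, z up
- holder_mouth (a point): centre of the hole's mouth, on the block's top, 90 mm above the bench
- rod: glass stirring rod, 145 mm long overall, 50 g: bare 8 mm dia rod for its lower 60 mm, then a black collar 24 mm dia x 5 mm, then a black rubber handle 15 mm dia from 65 to 145 mm. It stands upright in the holder, hanging by its collar on the mouth, so its tip is 30 mm above the bench. Origin at the tip, z towards the handle
- rod_tip (a point): the rod's lower end (its origin)
- rod_collar (a point): centre of the collar's underside, 60 mm above the tip; it lies at holder_mouth when the rod is home
- rod_grip (a point): good place to grip, on the axis of the handle, 120 mm above the tip (25 mm below its top)
- ball1_center (a point): centre of one of four equal loose, slippery polished steel balls, 15 mm dia, 14 g, lying in one layer on the beaker's floor
- ball2_center (a point): centre of one of four equal loose, slippery polished steel balls, 15 mm dia, 14 g, lying in one layer on the beaker's floor
- ball3_center (a point): centre of one of four equal loose, slippery polished steel balls, 15 mm dia, 14 g, lying in one layer on the beaker's floor
- ball4_center (a point): centre of one of four equal loose, slippery polished steel balls, 15 mm dia, 14 g, lying in one layer on the beaker's floor
- wash: bystander, not to be disturbed: squat white plastic jar with a lid, 64 dia x about 95 tall (mm), loose on the bench. Origin at the centre of its underside
- spare: bystander, not to be disturbed: empty glass beaker, smaller than the task's one: 44 dia x 50 tall (mm), loose on the bench. Origin at the centre of its underside
- dish: bystander, not to be disturbed: low steel dish 60 dia x 14 tall (mm), loose on the bench. Origin at the centre of its underside
- eraser: bystander, not to be disturbed: white eraser 55 x 22 x 13 (mm), loose on the bench. Origin at the centre of its underside

How it is judged:
On the way, in this order (a step that is already met when the one before it is completed fails the run):
1. stirring 1/9: the held rod's tip, down among the balls, passes the far (+x of the plate) side, over 5 mm off the centre and under 16 mm above the plate's top (x of rod_tip in the frame of plate_spot above 0.005 m and y of rod_tip in the frame of plate_spot between -0.005 and 0.005 m and z of rod_tip in the frame of plate_spot below 0.016 m and contact force between the fingers and rod above 0.3 N), for 0.02 s.
2. stirring 2/9: the held rod's tip, down among the balls, passes the left or right side, over 5 mm off the centre and under 16 mm above the plate's top ((y of rod_tip in the frame of plate_spot above 0.005 m or y of rod_tip in the frame of plate_spot below -0.005 m) and x of rod_tip in the frame of plate_spot between -0.005 and 0.005 m and z of rod_tip in the frame of plate_spot below 0.016 m and contact force between the fingers and rod above 0.3 N), for 0.02 s.
3. stirring 3/9: the held rod's tip, down among the balls, passes the near (-x of the plate) side, over 5 mm off the centre and under 16 mm above the plate's top (x of rod_tip in the frame of plate_spot below -0.005 m and y of rod_tip in the frame of plate_spot between -0.005 and 0.005 m and z of rod_tip in the frame of plate_spot below 0.016 m and contact force between the fingers and rod above 0.3 N), for 0.02 s.
4. stirring 4/9: the held rod's tip, down among the balls, passes the left or right side, over 5 mm off the centre and under 16 mm above the plate's top (all of step 2), for 0.02 s.
5. stirring 5/9: the held rod's tip, down among the balls, passes the far (+x of the plate) side, over 5 mm off the centre and under 16 mm above the plate's top (all of step 1), for 0.02 s.
6. stirring 6/9: the held rod's tip, down among the balls, passes the left or right side, over 5 mm off the centre and under 16 mm above the plate's top (all of step 4), for 0.02 s.
7. stirring 7/9: the held rod's tip, down among the balls, passes the near (-x of the plate) side, over 5 mm off the centre and under 16 mm above the plate's top (all of step 3), for 0.02 s.
8. stirring 8/9: the held rod's tip, down among the balls, passes the left or right side, over 5 mm off the centre and under 16 mm above the plate's top (all of step 6), for 0.02 s.
9. stirring 9/9: the held rod's tip, down among the balls, passes the far (+x of the plate) side, over 5 mm off the centre and under 16 mm above the plate's top, and the balls have been shifted about (all of step 5 and distance of any of ball1_center, ball2_center, ball3_center, ball4_center from where it was at the start of the episode above 0.008 m), for 0.02 s.
10. the rod is back upright in its holder, collar down on the mouth, let go (distance between rod_collar and holder_mouth below 0.006 m and angle between rod's own z axis and vertical below 0.1 rad and contact force between the fingers and rod below 0.05 N), for 0.2 s.
At the end, for the whole second after the job is handed in: Fingers hold the beaker 60 to 150 mm above the plate's top, within 50 mm of its centre horizontally, tilted under 0.10 rad, still (under 20 mm/s, 0.15 rad/s), clear of the plate, all four balls inside; the rod stands in its holder, collar within 6 mm of the mouth, tilt under 0.1 rad (z of beaker in the frame of plate_spot between 0.06 and 0.15 m and horizontal distance between beaker and plate_spot below 0.05 m and angle between each of beaker, rod's own z axis and vertical below 0.1 rad and linear speed of beaker below 0.02 m/s and angular speed of beaker below 0.15 rad/s and contact force between the fingers and beaker above 1 N and contact force between beaker and plate below 0.05 N and distance between each of ball1_center, ball2_center, ball3_center, ball4_center and beaker_mid below 0.045 m and distance between rod_collar and holder_mouth below 0.006 m); the arm keeps its last pose, push and grip.
It fails at once if a ball leaves the beaker (distance between any of ball1_center, ball2_center, ball3_center, ball4_center and beaker_mid above 0.06 m).
It fails at once if the beaker is tipped by more than 0.26 rad (angle between beaker's own z axis and vertical above 0.26 rad).
It fails at once if a bystander is shifted by more than 30 mm or knocked over (distance of any of wash, spare, dish, eraser from where it was at the start of the episode above 0.03 m or angle between any of wash, spare, dish, eraser's own z axis and vertical above 0.5 rad).
It also fails if it takes over 72 s, if anything falls off the work surface, if the arm or the gripper's body presses on something with over 40 N, if the wrist force passes 120 N, or if a joint passes its speed limit or range.

ROBOT

A 7-joint arm with a two-finger parallel gripper is mounted at the origin on the work surface. World frame = base frame: x ahead of the robot, y to its left, z up, the work surface at z = 0. Lengths are in m, angles in rad, forces in N, time in s.
With the tool pointing down it reaches from about 0.425 to 0.875 m from the base axis. Payload 4.7 kg.
Tool frame: the origin (TCP) lies at the very end of the fingers, on their centre line; the grasp point (between the pads) lies 19 mm behind it; z points along the fingers, y is the line along which they close (so a half turn about z gives the same grasp; the last joint's range is limited). The gripper opens to 87 mm and grips with 3 to 60 N. Pads are 19 mm wide; open, the fingers measure 117 mm over their backs; the gripper's body (75 mm by 190 mm) begins 51 mm behind the grasp point.
Start: joints at [-1.196, 0.321, -0.07, 1.45, 0.023, 1.371, -0.057], TCP at [0.229, 0.608, 0.223] pointing down, gripper open.
Joint ranges: [-2.86, 2.86], [-0.3, 2.09], [-1.38, 1.24], [0.06, 2.45], [-1.56, 4.7], [0.09, 2.05], [-2.69, 2.69]. Speed limits (rad/s): [2.57, 2.57, 3.14, 3.14, 3.14, 3.14, 3.14].

INTERFACE

Orientations are given as a rotation vector (axis times angle).
In Python, from bench import ctrl, vision gives the robot as it stands.
- The arm moves only by the tool jog_arm, never from a script. Its argument "increments" is a list of rows, each an object of numbers: "tx", "ty", "tz": the shift along the tool's x, y, z in mm; "wx", "wy", "wz": the turn, a rotation vector about the tool's x, y, z in rad; "gripper": the opening, from 0 (shut) to 1 (fully open). In form: [{"tx": .., "ty": .., "tz": .., "wx": .., "wy": .., "wz": .., "gripper": ..}, ...]. A call has exactly 5 rows; each row is the pose to reach, as a shift and turn from the pose commanded when the call began, along the tool's axes at that moment; what a row does not reach only later rows make up. A row lasts 1/12 s, in which the tool goes at most 41.7 mm and 7.16 degrees, less where a joint would pass 70% of its speed; a pose out of reach is approached as far as the arm can. A call with a gripper value outside its range is refused whole. The fingers move at their own pace and stop on an object; "grip_force" is the grip in N (left out, the last holds). Time passes only in rows, so rows that repeat a pose let the fingers close, or fill a call up. It gives the time, the measured TCP pose, the force, the opening and the grip force at its end, in the units of the state.
- ctrl.get_state(): the state, without advancing time (a new reading comes with each control period).
- vision.get_image(name): name is "scene" or "top" or "wrist"; returns a dict with "color" (400x640x3 uint8, blue, green, red), "fx", "fy", "cx", "cy" (pixels), "k1" (the pictures are not rectified: a ray, as slopes to the right and down, at radius r is drawn at 1 + k1 r^2 times it, then the intrinsics apply), "extrinsics" (4x4, takes a point from world to camera coordinates). Camera axes: x right, y down, z forward; pixel columns grow to the right and rows downward; lengths in m; the calibration is good to about 2 mm. A picture is of the moment at which its call begins. There is no depth.
- ctrl.close_job(): hands the job in; it is judged then, once.
Trained networks look in the newest picture that a camera, given by its name, has taken for a name from the list of things; names that differ only in an ending like _2 or _b are one class to them, and where a whole thing is asked for, a point or a joint stands for the part that bears it (a point fixed in the world has none). Each returns a list of dicts, best first, with "conf" (0 to 1); they miss things now and then, are a little off and sometimes report something else, mostly with a low value. They report only what shows in the picture. A call takes as long as a camera call.
- vision.spot_in(camera, thing): "bbox" ([left, top, right, bottom] in pixels, round what is visible of it).
The state is a dict: "time": time; "joint_positions": joint angles; "qd": joint speeds; "joint_torque": joint torques, N m; "position": TCP position; "tool_rot": TCP orientation; "ft_force": force on the tool from outside, world axes, zero at the start; "torque": the same for the moment, N m; "grip_width": opening from 0.0 (shut) to 1.0 (fully open); "grip_force": force on a finger pad.
Only numpy, scipy, OpenCV 4.12 (cv2) and the standard library are available. Lean on these libraries where they do the work, as an engineer would, in place of code of your own. Each camera call takes 0.05 s, during which the arm holds its last target. There are 200 camera calls.

## Working session

There is one attempt and no reset: what is moved stays moved. The work goes in short steps, Python scripts to look and compute and a tool call to move; the robot and the scene stay as the last step left them, time stands still between calls to the robot, and variables do not carry over. Pictures are saved under pics/ and viewed, at most 10 in all, crops included, and the job is handed in when it is done.

Besides the shell and the picture viewer there is one more tool, called after ">>>" as name([rows], argument=value, ...), one row to a line, values as JSON. jog_arm: Moves the arm, as the interface text tells. Its arguments: {"type":"object","properties":{"increments":{"type":"array"},"grip_force":{"type":"number"}},"required":["increments"]}

```bash
mkdir -p pics; cat > h.py <<'E'
import numpy as np, cv2
from scipy.spatial.transform import Rotation as R
from bench import ctrl, vision
def ray(im,u,v):
    K=np.array([[im['fx'],0,im['cx']],[0,im['fy'],im['cy']],[0,0,1]])
    p=cv2.undistortPoints(np.array([[[u,v]]],float),K,np.array([im['k1'],0,0,0,0.]))[0,0]
    E=np.array(im['extrinsics']);d=E[:3,:3].T@np.array([p[0],p[1],1]);c=-E[:3,:3].T@E[:3,3]
    return c,d/np.linalg.norm(d)
def at(im,u,v,z):
    c,d=ray(im,u,v); return c+d*(z-c[2])/d[2]
def proj(im,X):
    E=np.array(im['extrinsics']);q=E[:3,:3]@np.array(X)+E[:3,3];s=q[:2]/q[2];s=s*(1+im['k1']*(s@s))
    return np.array([im['fx']*s[0]+im['cx'],im['fy']*s[1]+im['cy']])
E
python3 - <<'E'
from h import *
print(ctrl.get_state())
ims={}
for n in('scene','top'):
    im=vision.get_image(n);ims[n]=im;cv2.imwrite(f'pics/{n}0.png',im['color']);print(n,at(im,320,200,0),ray(im,320,200)[0])
    for t in('plate','beaker','holder','rod','rod_tip','wash','spare','dish','eraser'):
        r=vision.spot_in(n,t);print(n,t,[(np.round(x['bbox']).tolist(),round(x['conf'],2)) for x in r[:2]])
E
```

```text
{'time': 0.0, 'joint_positions': array([-1.19590399,  0.32182045, -0.07005509,  1.45169039,  0.02256972,
        1.37078453, -0.05688847]), 'qd': array([ 0.00060283, -0.00122067,  0.00021104,  0.00039001, -0.00043631,
        0.00117783, -0.00099328]), 'joint_torque': array([ 6.39488599e-05, -4.91297007e+01, -4.04020138e-01, -3.12524164e+01,
       -6.38593454e-02,  4.38009342e-02,  1.76032217e-04]), 'position': array([0.22931732, 0.6076092 , 0.22145519]), 'tool_rot': array([-5.63601605e-01, -3.09035184e+00,  2.98110099e-03]), 'ft_force': array([ 0.21484606,  0.12325709, -0.51089125]), 'torque': array([ 0.00539421, -0.05550245, -0.03167346]), 'grip_force': 0.0, 'grip_width': 1.0005743250694783}
scene [0.42209716 0.11149414 0.        ] [ 1.27611216 -0.36134377  0.6620099 ]
scene plate [([320.0, 199.0, 384.0, 234.0], 0.6)]
scene beaker [([339.0, 182.0, 364.0, 215.0], 0.62)]
scene holder [([226.0, 224.0, 283.0, 281.0], 0.91), ([338.0, 182.0, 362.0, 220.0], 0.19)]
scene rod [([250.0, 195.0, 258.0, 238.0], 0.81)]
scene rod_tip [([247.0, 199.0, 257.0, 236.0], 0.55)]
scene wash [([396.0, 160.0, 419.0, 197.0], 0.92), ([338.0, 183.0, 366.0, 217.0], 0.64)]
scene spare [([327.0, 251.0, 347.0, 277.0], 0.85)]
scene dish [([285.0, 212.0, 308.0, 230.0], 0.83), ([339.0, 181.0, 361.0, 219.0], 0.32)]
scene eraser [([155.0, 247.0, 174.0, 261.0], 0.51)]
top [0.5878902  0.01258341 0.        ] [0.35366325 0.01900517 1.53587003]
top plate [([256.0, 194.0, 303.0, 242.0], 0.6)]
top beaker [([269.0, 205.0, 287.0, 228.0], 0.51)]
top holder [([352.0, 186.0, 390.0, 219.0], 0.65)]
top rod [([372.0, 194.0, 377.0, 202.0], 0.42)]
top rod_tip [([373.0, 195.0, 377.0, 204.0], 0.45)]
top wash [([192.0, 216.0, 219.0, 242.0], 0.56), ([355.0, 184.0, 386.0, 223.0], 0.32)]
top spare [([321.0, 154.0, 332.0, 172.0], 0.71)]
top dish [([314.0, 222.0, 334.0, 242.0], 0.84)]
top eraser [([314.0, 220.0, 337.0, 243.0], 0.55), ([426.0, 235.0, 441.0, 252.0], 0.5)]
```

```bash
python3 - <<'E'
import cv2,numpy as np
a=cv2.imread('pics/top0.png')[130:280,170:450];b=cv2.imread('pics/scene0.png')[130:300,140:440]
a=cv2.resize(a,(560,300),interpolation=3);b=cv2.resize(b,(528,300),interpolation=3)
b=cv2.copyMakeBorder(b,0,0,0,32,0);cv2.imwrite('pics/c0.png',np.vstack([a,b]))
E
```

```text
(no output)
```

View pics/c0.png

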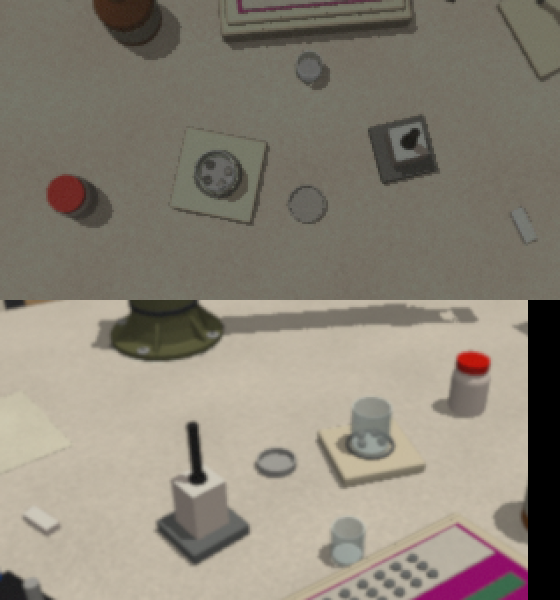

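The top crop shows the plate at about (279,217) px with the beaker on it and the holder at (373,203) with the rod. The dish is at (324,232), the spare beaker at (325,164), the jar at (204,228) and the eraser at (432,242). The scene crop agrees.

```bash
python3 - <<'E'
from h import *
im=vision.get_image('top')
f=lambda x,y,z: at(im,x/2+170,y/2+130,z)
C=[f(*p,0.02) for p in((187,128),(267,143),(252,222),(172,207))]
print('plate',np.mean(C,0),[np.round(np.degrees(np.arctan2(*(C[(i+1)%4]-C[i])[[1,0]])),1) for i in range(4)],[np.linalg.norm(C[(i+1)%4]-C[i]) for i in range(4)])
H=[f(*p,0.02) for p in((369,126),(424,116),(438,172),(386,183))]
print('holder',np.mean(H,0),[np.round(np.degrees(np.arctan2(*(H[(i+1)%4]-H[i])[[1,0]])),1) for i in range(4)])
H=[f(*p,0.09) for p in((388,126),(422,119),(430,155),(396,163))]
print('block',np.mean(H,0))
for n,b,z in(('beaker',(218,174),.06),('wash',(68,195),.095),('spare',(309,68),.03),('dish',(308,204),.01),('eraser',(524,225),.01)): print(n,f(*b,z))
w=vision.get_image('wrist');s=ctrl.get_state()
E=np.array(w['extrinsics']);Rt=R.from_rotvec(s['tool_rot']).as_matrix()
c=-E[:3,:3].T@E[:3,3];print('cam in tool',Rt.T@(c-s['position']),(Rt.T@E[:3,:3].T).round(3),w['fx'])
print(Rt.round(3))
E
```

```text
plate [0.52928772 0.13738685 0.02      ] [np.float64(-100.3), np.float64(170.0), np.float64(79.9), np.float64(-9.3)] [np.float64(0.12756137263948938), np.float64(0.12525395986264706), np.float64(0.12606521006082025), np.float64(0.12563381660999265)]
holder [ 0.57165625 -0.1500007   0.02      ] [np.float64(-79.2), np.float64(-166.8), np.float64(102.4), np.float64(16.2)]
block [ 0.57432315 -0.14939794  0.09      ]
beaker [0.52579489 0.13651833 0.06      ]
wash [0.48877963 0.35468687 0.095     ]
spare [ 6.97659794e-01 -6.50698533e-04  3.00000000e-02]
dish [ 0.48570549 -0.00049656  0.01      ]
eraser [ 0.45531138 -0.33645903  0.01      ]
cam in tool [ 7.73271278e-02 -1.35079984e-04 -1.62152261e-01] [[ 0.    -0.959 -0.284]
 [ 1.    -0.     0.002]
 [-0.002 -0.284  0.959]] 297.8083881070778
[[-0.936  0.353  0.   ]
 [ 0.353  0.936  0.   ]
 [-0.     0.    -1.   ]]
```

>>> jog_arm([
  {"tx":-30,"ty":-22,"tz":-4,"gripper":1},
  {"tx":-60,"ty":-44,"tz":-7,"gripper":1},
  {"tx":-90,"ty":-67,"tz":-10,"gripper":1},
  {"tx":-120,"ty":-89,"tz":-14,"gripper":1},
  {"tx":-149,"ty":-112,"tz":-17,"gripper":1},
])

```text
validation failed for argument at $.in...
```

>>> jog_arm([
  {"tx":-30,"ty":-22,"tz":-4,"gripper":1},
  {"tx":-60,"ty":-44,"tz":-7,"gripper":1},
  {"tx":-90,"ty":-67,"tz":-10,"gripper":1},
  {"tx":-120,"ty":-89,"tz":-14,"gripper":1},
  {"tx":-149,"ty":-112,"tz":-17,"gripper":1},
])

```text
validation failed for argument at $.in...
```

>>> jog_arm([
  {"tx":-30,"ty":-22,"tz":-4,"wz":0.12,"gripper":1},
  {"tx":-60,"ty":-44,"tz":-7,"wz":0.24,"gripper":1},
  {"tx":-90,"ty":-67,"tz":-10,"wz":0.36,"gripper":1},
  {"tx":-120,"ty":-89,"tz":-14,"wz":0.48,"gripper":1},
  {"tx":-148,"ty":-111,"tz":-17,"wz":0.605,"gripper":1},
])

```text
validation failed for argument at $.in...
```

>>> jog_arm([
  {"wz":0.12,"gripper":1},
  {"wz":0.24,"gripper":1},
  {"wz":0.36,"gripper":1},
  {"wz":0.48,"gripper":1},
  {"wz":0.605,"gripper":1},
])

```text
validation failed for argument at $.in...
```

```bash
python3 - <<'E'
from h import *
s=ctrl.get_state();print(s['time'],s['position'],s['tool_rot'],s['joint_positions'].round(2))
w=vision.get_image('wrist');cv2.imwrite('pics/w1.png',w['color'])
for t in('plate','beaker','ball1_center'): print(t,[(np.round(x['bbox']).tolist(),round(x['conf'],2)) for x in vision.spot_in('wrist',t)[:5]])
E
```

```text
1.1 [0.22951474 0.60815863 0.22258307] [5.63676487e-01 3.09053108e+00 1.35196764e-04] [-1.2   0.32 -0.07  1.45  0.02  1.37 -0.06]
plate []
beaker []
ball1_center []
```

View pics/w1.png

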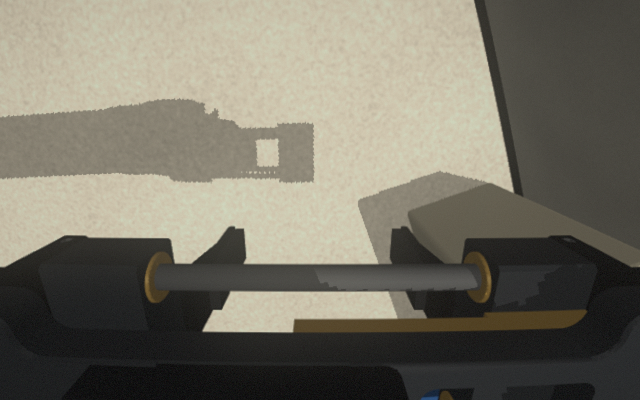

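The calls were refused, so every row probably needs all its fields. The wrist picture still shows the start pose: bare bench, with the fingers at about (225,270) and (405,270).

>>> jog_arm([
  {"tx":-30,"ty":-22,"tz":-4,"wx":0,"wy":0,"wz":0,"gripper":1},
  {"tx":-60,"ty":-44,"tz":-7,"wx":0,"wy":0,"wz":0,"gripper":1},
  {"tx":-90,"ty":-67,"tz":-10,"wx":0,"wy":0,"wz":0,"gripper":1},
  {"tx":-120,"ty":-89,"tz":-14,"wx":0,"wy":0,"wz":0,"gripper":1},
  {"tx":-149,"ty":-112,"tz":-17,"wx":0,"wy":0,"wz":0,"gripper":1},
])

```text
time: 1.72
position: [0.3303, 0.4493, 0.24]
tool_rot: [0.564, 3.09, 0.001]
ft_force: [0.9, 1.0, 0.4]
grip_width: 1.003
grip_force: 0.0
```

>>> jog_arm([
  {"tx":-31,"ty":-26,"tz":-4,"wx":0,"wy":0,"wz":0,"gripper":1},
  {"tx":-62,"ty":-52,"tz":-7,"wx":0,"wy":0,"wz":0,"gripper":1},
  {"tx":-93,"ty":-78,"tz":-10,"wx":0,"wy":0,"wz":0,"gripper":1},
  {"tx":-124,"ty":-104,"tz":-14,"wx":0,"wy":0,"wz":0,"gripper":1},
  {"tx":-155,"ty":-131,"tz":-17,"wx":0,"wy":0,"wz":0,"gripper":1},
])

```text
time: 2.13
position: [0.4288, 0.2718, 0.2572]
tool_rot: [0.563, 3.09, 0.002]
ft_force: [0.5, -0.4, 0.6]
grip_width: 1.0
grip_force: 0.0
```

>>> jog_arm([
  {"tx":-31,"ty":-26,"tz":-4,"wx":0,"wy":0,"wz":0.12,"gripper":1},
  {"tx":-62,"ty":-52,"tz":-7,"wx":0,"wy":0,"wz":0.24,"gripper":1},
  {"tx":-93,"ty":-78,"tz":-10,"wx":0,"wy":0,"wz":0.36,"gripper":1},
  {"tx":-124,"ty":-104,"tz":-14,"wx":0,"wy":0,"wz":0.48,"gripper":1},
  {"tx":-155,"ty":-132,"tz":-17,"wx":0,"wy":0,"wz":0.605,"gripper":1},
])

```text
time: 2.55
position: [0.5272, 0.094, 0.2743]
tool_rot: [1.466, 2.778, 0.002]
ft_force: [0.9, 0.2, -0.1]
grip_width: 1.002
grip_force: 0.0
```

>>> jog_arm([
  {"tx":0,"ty":0,"tz":0,"wx":0,"wy":0,"wz":0.12,"gripper":1},
  {"tx":0,"ty":0,"tz":0,"wx":0,"wy":0,"wz":0.24,"gripper":1},
  {"tx":0,"ty":0,"tz":0,"wx":0,"wy":0,"wz":0.36,"gripper":1},
  {"tx":0,"ty":0,"tz":0,"wx":0,"wy":0,"wz":0.48,"gripper":1},
  {"tx":0,"ty":0,"tz":0,"wx":0,"wy":0,"wz":0.605,"gripper":1},
])

```text
time: 2.97
position: [0.5265, 0.0954, 0.2737]
tool_rot: [-2.228, -2.215, -0.001]
ft_force: [-0.4, -1.0, -0.6]
grip_width: 0.999
grip_force: 0.0
```

```bash
python3 - <<'E'
from h import *
s=ctrl.get_state();print(s['time'],s['position'],s['tool_rot'],s['joint_positions'].round(2),s['qd'].round(2))
w=vision.get_image('wrist');cv2.imwrite('pics/w2.png',w['color']);np.save('w2.npy',w,allow_pickle=True)
for t in('plate','beaker','ball1_center'): print(t,[(np.round(x['bbox']).tolist(),round(x['conf'],2)) for x in vision.spot_in('wrist',t)[:5]])
E
```

```text
2.9667 [0.52648176 0.09537134 0.27365528] [-2.22831986e+00 -2.21450111e+00 -5.17400176e-04] [-0.62  0.05  0.41  1.67 -0.02  1.42 -0.22] [-0.04 -0.    0.04  0.   -0.   -0.   -1.49]
plate [([268.0, 74.0, 381.0, 186.0], 0.76)]
beaker [([298.0, 107.0, 353.0, 162.0], 0.78)]
ball1_center [([328.0, 118.0, 338.0, 130.0], 0.53)]
```

View pics/w2.png

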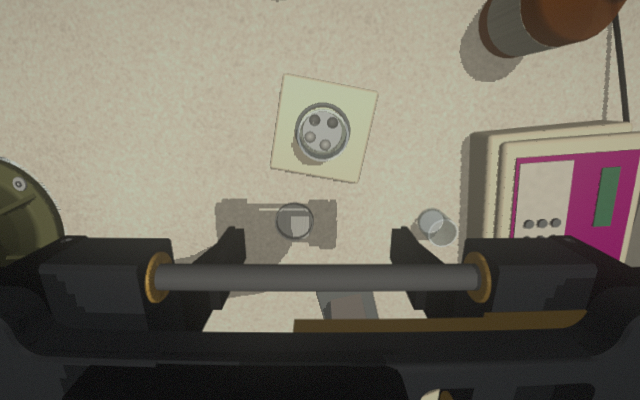

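The wrist picture shows the plate with corners at about (285,74), (378,92), (358,183) and (271,167). The beaker is centred at (324,133), with the four balls at (314,120), (333,123), (310,137) and (325,145).

```bash
python3 - <<'E'
from h import *
w=np.load('w2.npy',allow_pickle=True).item()
g=w['color'].astype(int);hsv=cv2.cvtColor(w['color'],cv2.COLOR_BGR2HSV)
print(hsv[90,300],hsv[60,300],hsv[170,330],hsv[200,200])
d=(hsv[:,:,0]-hsv[60,300,0].astype(int))
m=((hsv[:,:,0]>=28)&(hsv[:,:,0]<45)&(hsv[:,:,1]>25)).astype(np.uint8);m[:60]=0;m[200:]=0;m[:,:255]=0;m[:,395:]=0
m=cv2.morphologyEx(m,cv2.MORPH_OPEN,np.ones((3,3)))
pts=cv2.findNonZero(m);B=cv2.boxPoints(cv2.minAreaRect(pts));print(B)
for Q in(B,[(285,74),(378,92),(358,183),(271,167)]):
    C=[at(w,*p,0.02) for p in Q];print(np.mean(C,0),[round(float(np.degrees(np.arctan2(*(C[(i+1)%4]-C[i])[[1,0]]))),1) for i in range(4)],[round(float(np.linalg.norm(C[(i+1)%4]-C[i])),4) for i in range(4)])
for p in((314,120),(333,123),(310,137),(325,145)): print('ball',at(w,*p,0.0315))
print('beaker bbox c',at(w,325.5,134.5,0.09),at(w,325.5,134.5,0.06))
r=hsv[60:200,250:400]
# ring / base circle
im=cv2.resize(w['color'][65:195,260:390],None,fx=4,fy=4,interpolation=cv2.INTER_CUBIC)
cv2.imwrite('pics/w2c.png',im)
E
```

```text
[ 36  37 192] [ 23  37 185] [ 29  42 187] [ 24  36 189]
[[256.68375  196.97806 ]
 [258.92258   62.648705]
 [395.53458   64.92557 ]
 [393.29575  199.25491 ]]
[0.53986677 0.13700257 0.02      ] [85.6, -1.2, -87.4, 178.6] [0.1826, 0.1778, 0.1835, 0.2]
[0.53548805 0.14225916 0.02      ] [-10.6, -100.4, 169.0, 78.9] [0.125, 0.1267, 0.1264, 0.1259]
ball [0.52336468 0.15718159 0.0315    ]
ball [0.54849505 0.15316296 0.0315    ]
ball [0.51779956 0.13499681 0.0315    ]
ball [0.53791612 0.12419149 0.0315    ]
beaker bbox c [0.53697804 0.14320714 0.09      ] [0.53779721 0.14062765 0.06      ]
```

View pics/w2c.png

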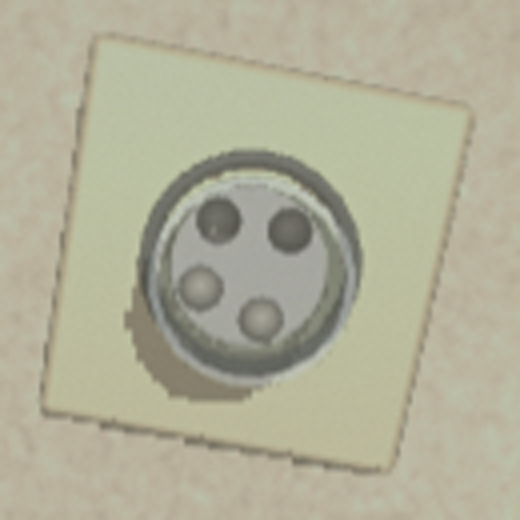

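The balls leave a gap on the far (+x) side, so the rod can go in there. The arm was still turning when that picture was taken, so I'll measure again now that it's still.

```bash
cat >> h.py <<'E'
def plate(im,Q,z=.02,n=4):
    g=cv2.cvtColor(im['color'],cv2.COLOR_BGR2GRAY)
    Q=cv2.cornerSubPix(g,np.array(Q,np.float32).reshape(-1,1,2),(n,n),(-1,-1),(3,50,.01)).reshape(-1,2)
    C=[at(im,*map(float,p),z) for p in Q]
    print(Q.round(1).tolist(),np.mean(C,0).round(4),[round(float(np.degrees(np.arctan2(*(C[(i+1)%4]-C[i])[[1,0]]))),1) for i in range(4)],[round(float(np.linalg.norm(C[(i+1)%4]-C[i])),4) for i in range(4)])
E
python3 - <<'E'
from h import *
w=vision.get_image('wrist');s=ctrl.get_state();print(s['time'],s['position'],s['tool_rot'],s['qd'].round(2))
P0=np.array([.53,.14,.02])
w0=np.load('w2.npy',allow_pickle=True).item()
print(proj(w0,P0),proj(w,P0))
np.save('w3.npy',w,allow_pickle=True)
r=vision.spot_in('wrist','plate');print([(np.round(x['bbox'],1).tolist(),round(x['conf'],2)) for x in r])
Q=[(283.8,73.8),(378.5,91.8),(358.5,182.8),(270.5,168)]
plate(w0,Q)
im=cv2.resize(w['color'][65:195,260:390],None,fx=4,fy=4,interpolation=cv2.INTER_CUBIC)
cv2.imwrite('pics/w3c.png',im)
t=vision.get_image('top');plate(t,[(x/2+170,y/2+130) for x,y in((187,128),(267,143),(252,222),(172,207))],n=2)
E
```

```text
3.2167 [0.52642953 0.0954851  0.27362067] [2.21787592e+00 2.22497929e+00 2.45920302e-04] [-0.    0.   -0.    0.   -0.    0.   -0.01]
[319.02924528 132.46425143] [319.39038315 132.57181308]
[([270.9, 75.1, 380.2, 184.7], 0.65)]
[[283.6000061035156, 73.5], [377.70001220703125, 92.5999984741211], [357.20001220703125, 182.1999969482422], [269.70001220703125, 167.5]] [0.5342 0.1423 0.02  ] [-11.2, -100.9, 169.9, 79.1] [0.1267, 0.1249, 0.1267, 0.1271]
[[263.0, 195.8000030517578], [304.8999938964844, 202.1999969482422], [296.0, 241.0], [255.3000030517578, 233.0]] [0.5277 0.1371 0.02  ] [-98.3, 167.8, 79.4, -10.3] [0.1327, 0.124, 0.1284, 0.1186]
```

View pics/w3c.png

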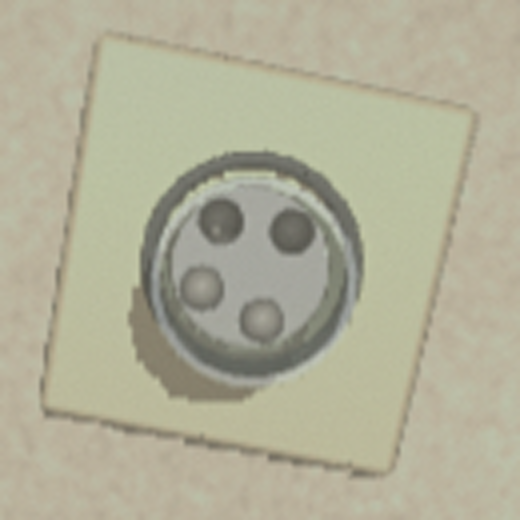

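Same layout, now at rest. The wrist and top cameras differ by about 6 mm in x, so I'll use the scene camera as a third vote and then go to the rod.

```bash
python3 - <<'E'
from h import *
w=np.load('w3.npy',allow_pickle=True).item()
plate(w,[(285,73.8),(379,92.5),(358,183),(270.7,167.7)])
s=vision.get_image('scene');t=vision.get_image('top')
print(s['fx'],s['k1'],w['fx'],w['k1'],t['fx'],t['k1'])
plate(s,[(140+x/1.76,130+(y-300)/1.765) for x,y in((318,433),(346,483),(424,463),(395,415))],n=2)
for n,im in(('scene',s),('top',t),('wrist',w)):
  for P in((.528,.137),(.531,.1395),(.535,.142)):
    print(n,P,[proj(im,(P[0]+dx*np.cos(-.19)-dy*np.sin(-.19),P[1]+dx*np.sin(-.19)+dy*np.cos(-.19),.02)).round(1).tolist() for dx,dy in((.064,.064),(.064,-.064),(-.064,-.064),(-.064,.064))])
a=cv2.resize(s['color'][180:240,310:390],None,fx=6,fy=6,interpolation=cv2.INTER_CUBIC)
b=cv2.resize(t['color'][188:248,245:325],None,fx=6,fy=6,interpolation=cv2.INTER_CUBIC)
cv2.imwrite('pics/c4.png',cv2.resize(np.hstack([a,b]),(800,300)))
cv2.imwrite('pics/s4.png',s['color'])
E
```

```text
[[284.70001220703125, 73.4000015258789], [378.5, 92.69999694824219], [356.70001220703125, 183.10000610351562], [270.3999938964844, 167.5]] [0.5343 0.1422 0.02  ] [-10.7, -101.0, 169.7, 79.4] [0.1264, 0.1264, 0.1254, 0.1275]
410.13887714206993 -0.04108449683327655 297.8083881070778 -0.04258765612791256 491.1151654706665 -0.040925567381161376
[[320.0, 203.8000030517578], [336.6000061035156, 233.6999969482422], [381.29998779296875, 222.60000610351562], [364.3999938964844, 195.1999969482422]] [0.5403 0.1399 0.02  ] [-11.0, 83.2, 165.6, -98.9] [0.1364, 0.1266, 0.1324, 0.1343]
scene (0.528, 0.137) [[378.9, 220.5], [332.6, 229.4], [317.4, 202.0], [360.2, 194.6]]
scene (0.531, 0.1395) [[380.4, 220.8], [334.0, 229.8], [318.7, 202.3], [361.6, 194.9]]
scene (0.535, 0.142) [[382.0, 221.4], [335.7, 230.3], [320.2, 202.8], [363.1, 195.4]]
top (0.528, 0.137) [[264.1, 193.9], [304.2, 201.8], [295.9, 242.1], [255.3, 233.9]]
top (0.531, 0.1395) [[263.3, 192.9], [303.4, 200.9], [295.1, 241.1], [254.6, 232.9]]
top (0.535, 0.142) [[262.6, 191.7], [302.6, 199.6], [294.3, 239.8], [253.8, 231.6]]
wrist (0.528, 0.137) [[374.2, 96.6], [352.8, 187.5], [265.1, 170.8], [279.5, 76.9]]
wrist (0.531, 0.1395) [[376.6, 94.7], [354.9, 185.9], [267.2, 169.1], [281.7, 74.9]]
wrist (0.535, 0.142) [[379.7, 92.7], [357.8, 184.2], [269.9, 167.4], [284.7, 72.9]]
```

View pics/c4.png

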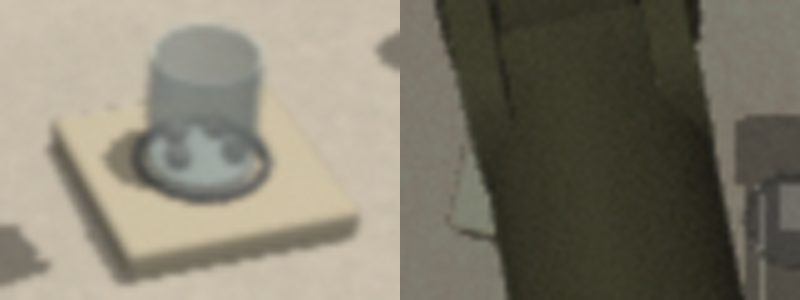

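>>> jog_arm([
  {"tx":-29,"ty":5,"tz":0,"wx":0,"wy":0,"wz":0,"gripper":1},
  {"tx":-58,"ty":10,"tz":0,"wx":0,"wy":0,"wz":0,"gripper":1},
  {"tx":-87,"ty":15,"tz":0,"wx":0,"wy":0,"wz":0,"gripper":1},
  {"tx":-116,"ty":20,"tz":0,"wx":0,"wy":0,"wz":0,"gripper":1},
  {"tx":-145,"ty":25,"tz":0,"wx":0,"wy":0,"wz":0,"gripper":1},
])

```text
time: 3.83
position: [0.5515, -0.0509, 0.2737]
tool_rot: [2.22, 2.223, 0.001]
ft_force: [-0.2, 0.4, 0.4]
grip_width: 1.001
grip_force: 0.0
```

>>> jog_arm([
  {"tx":-35,"ty":5,"tz":0,"wx":0,"wy":0,"wz":0,"gripper":1},
  {"tx":-70,"ty":10,"tz":0,"wx":0,"wy":0,"wz":0,"gripper":1},
  {"tx":-105,"ty":17,"tz":0,"wx":0,"wy":0,"wz":0,"gripper":1},
  {"tx":-130,"ty":22,"tz":0,"wx":0,"wy":0,"wz":0,"gripper":1},
  {"tx":-140,"ty":26,"tz":0,"wx":0,"wy":0,"wz":0,"gripper":1},
])

```text
time: 4.25
position: [0.5766, -0.195, 0.2737]
tool_rot: [2.226, 2.214, -0.003]
ft_force: [-0.5, -0.3, 1.1]
grip_width: 0.999
grip_force: 0.0
```

```bash
python3 - <<'E'
from h import *
vision.get_image('top')
w=vision.get_image('wrist');s=ctrl.get_state();print(s['time'],s['position'],s['tool_rot'],s['qd'].round(2))
np.save('w5.npy',w,allow_pickle=True);cv2.imwrite('pics/w5.png',w['color'])
for t in('holder','rod'): print(t,[(np.round(x['bbox']).tolist(),round(x['conf'],2)) for x in vision.spot_in('wrist',t)[:5]])
for P in((.574,-.149,.175),(.579,-.146,.175),(.579,-.146,.09)): print(P,proj(w,P))
E
```

```text
4.35 [ 0.57730265 -0.19175492  0.27330449] [ 2.22493414e+00  2.21736428e+00 -1.63268296e-03] [-0.04 -0.02 -0.05  0.02 -0.01  0.01 -0.03]
holder [([277.0, 88.0, 355.0, 166.0], 0.89)]
rod [([307.0, 124.0, 326.0, 152.0], 0.58)]
(0.574, -0.149, 0.175) [312.46366813 145.18571878]
(0.579, -0.146, 0.175) [318.19500821 141.68053323]
(0.579, -0.146, 0.09) [317.93524638 133.23382507]
```

View pics/w5.png

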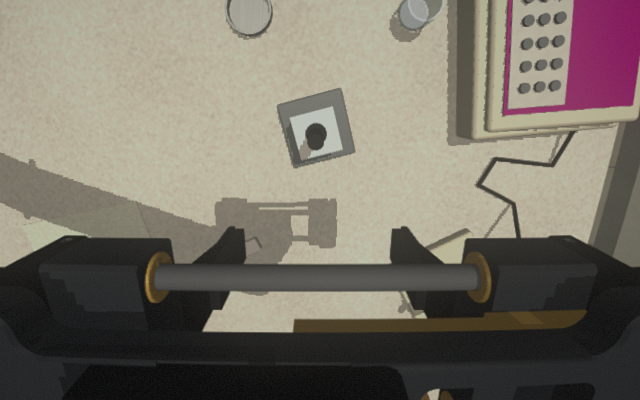

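The wrist picture shows the holder foot spanning (277..355, 88..166) px and the rod handle, with its top centred near (316,139). That puts the rod at about (0.577, -0.1445). I'll go down and grip it.

>>> jog_arm([
  {"tx":15,"ty":0,"tz":10,"wx":0,"wy":0,"wz":0,"gripper":1},
  {"tx":30,"ty":0,"tz":25,"wx":0,"wy":0,"wz":0,"gripper":1},
  {"tx":40,"ty":0,"tz":45,"wx":0,"wy":0,"wz":0,"gripper":1},
  {"tx":45,"ty":0,"tz":65,"wx":0,"wy":0,"wz":0,"gripper":1},
  {"tx":45,"ty":0,"tz":85,"wx":0,"wy":0,"wz":0,"gripper":1},
])

```text
time: 4.87
position: [0.5781, -0.1391, 0.1879]
tool_rot: [-2.212, -2.228, -0.004]
ft_force: [-0.6, -0.8, -0.7]
grip_width: 0.998
grip_force: 0.0
```

>>> jog_arm([
  {"tx":0,"ty":0,"tz":15,"wx":0,"wy":0,"wz":0,"gripper":1},
  {"tx":0,"ty":0,"tz":30,"wx":0,"wy":0,"wz":0,"gripper":1},
  {"tx":0,"ty":0,"tz":43,"wx":0,"wy":0,"wz":0,"gripper":1},
  {"tx":0,"ty":0,"tz":52,"wx":0,"wy":0,"wz":0,"gripper":1},
  {"tx":0,"ty":0,"tz":57,"wx":0,"wy":0,"wz":0,"gripper":1},
])

```text
time: 5.28
position: [0.5771, -0.1428, 0.1303]
tool_rot: [-2.218, -2.223, 0.001]
ft_force: [0.4, 0.2, -0.1]
grip_width: 1.001
grip_force: 0.0
```

>>> jog_arm([
  {"tx":0,"ty":0,"tz":0,"wx":0,"wy":0,"wz":0,"gripper":0.6},
  {"tx":0,"ty":0,"tz":0,"wx":0,"wy":0,"wz":0,"gripper":0.4},
  {"tx":0,"ty":0,"tz":0,"wx":0,"wy":0,"wz":0,"gripper":0.3},
  {"tx":0,"ty":0,"tz":0,"wx":0,"wy":0,"wz":0,"gripper":0.25},
  {"tx":0,"ty":0,"tz":0,"wx":0,"wy":0,"wz":0,"gripper":0.25},
], grip_force=25)

```text
time: 5.7
position: [0.5779, -0.1448, 0.1323]
tool_rot: [2.221, 2.221, 0.001]
ft_force: [0.2, 0.7, 0.0]
grip_width: 0.705
grip_force: 0.0
```

>>> jog_arm([
  {"tx":0,"ty":0,"tz":0,"wx":0,"wy":0,"wz":0,"gripper":0.2},
  {"tx":0,"ty":0,"tz":0,"wx":0,"wy":0,"wz":0,"gripper":0.15},
  {"tx":0,"ty":0,"tz":0,"wx":0,"wy":0,"wz":0,"gripper":0.1},
  {"tx":0,"ty":0,"tz":0,"wx":0,"wy":0,"wz":0,"gripper":0.05},
  {"tx":0,"ty":0,"tz":0,"wx":0,"wy":0,"wz":0,"gripper":0},
], grip_force=25)

```text
time: 6.12
position: [0.5775, -0.1446, 0.1315]
tool_rot: [-2.222, -2.221, -0.0]
ft_force: [-0.1, 0.1, -0.4]
grip_width: 0.325
grip_force: 0.0
```

>>> jog_arm([
  {"tx":0,"ty":0,"tz":0,"wx":0,"wy":0,"wz":0,"gripper":0},
  {"tx":0,"ty":0,"tz":0,"wx":0,"wy":0,"wz":0,"gripper":0},
  {"tx":0,"ty":0,"tz":0,"wx":0,"wy":0,"wz":0,"gripper":0},
  {"tx":0,"ty":0,"tz":0,"wx":0,"wy":0,"wz":0,"gripper":0},
  {"tx":0,"ty":0,"tz":0,"wx":0,"wy":0,"wz":0,"gripper":0},
])

```text
time: 6.53
position: [0.5774, -0.1445, 0.1315]
tool_rot: [-2.221, -2.221, -0.0]
ft_force: [0.6, -1.4, 0.1]
grip_width: 0.168
grip_force: 25.0
```

```bash
python3 - <<'E'
from h import *
s=ctrl.get_state();print(s['time'],s['position'],s['tool_rot'],s['ft_force'],s['torque'],s['grip_width'],s['grip_force'])
w=vision.get_image('wrist');cv2.imwrite('pics/w6.png',w['color'][60:320,160:480])
E
```

```text
6.5333 [ 0.57742418 -0.14452429  0.13150144] [-2.22135864e+00 -2.22137424e+00 -9.95443038e-08] [ 0.60180563 -1.37449335  0.05493843] [-0.12376742  0.10621776 -0.0468687 ] 0.16794728452210375 24.99931243713945
```

View pics/w6.png

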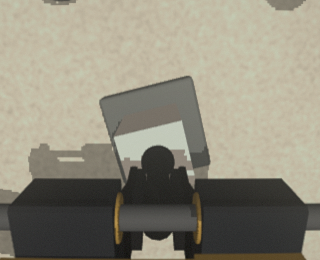

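```bash
python3 - <<'E'
from h import *
w=vision.get_image('wrist')
g=cv2.cvtColor(w['color'],cv2.COLOR_BGR2GRAY)[195:250,290:350]
for v in(214,220,226): print(at(w,318,v,.175))
print(proj(w,(.5774,-.1445,.175)),proj(w,(.5774,-.1375,.175)))
E
```

```text
[ 0.57838242 -0.11024974  0.175     ]
[ 0.57838429 -0.11296661  0.175     ]
[ 0.57838618 -0.11571799  0.175     ]
[315.80050923 284.3794528 ] [315.77662818 270.89279831]
```

```bash
python3 - <<'E'
from h import *
w=vision.get_image('wrist')
for v in(214,218,222): print(at(w,318,v,.093))
print(proj(w,(.5774,-.1445,.095)))
for t in('rod_collar','rod'): print([(np.round(x['bbox']).tolist(),round(x['conf'],2)) for x in vision.spot_in('wrist',t)[:2]])
E
```

```text
[ 0.57862375 -0.14020849  0.093     ]
[ 0.57862584 -0.14326512  0.093     ]
[ 0.57862796 -0.14634745  0.093     ]
[316.28878525 220.62052773]
[([302.0, 203.0, 335.0, 301.0], 0.81)]
[([300.0, 206.0, 336.0, 299.0], 0.69)]
```

The black disc at (318,220) px is the collar. It lines up with the TCP to within 1 mm, so the grip is centred. Next I'll lift the rod and carry it over the beaker's far side.

>>> jog_arm([
  {"tx":0,"ty":0,"tz":-10,"wx":0,"wy":0,"wz":0,"gripper":0},
  {"tx":0,"ty":0,"tz":-28,"wx":0,"wy":0,"wz":0,"gripper":0},
  {"tx":0,"ty":0,"tz":-50,"wx":0,"wy":0,"wz":0,"gripper":0},
  {"tx":0,"ty":0,"tz":-75,"wx":0,"wy":0,"wz":0,"gripper":0},
  {"tx":0,"ty":0,"tz":-90,"wx":0,"wy":0,"wz":0,"gripper":0},
])

```text
time: 7.2
position: [0.5784, -0.145, 0.225]
tool_rot: [2.22, 2.219, 0.004]
ft_force: [0.1, 0.2, 0.5]
grip_width: 0.166
grip_force: 25.0
```

>>> jog_arm([
  {"tx":10,"ty":-1,"tz":0,"wx":0,"wy":0,"wz":0,"gripper":0},
  {"tx":35,"ty":-4,"tz":0,"wx":0,"wy":0,"wz":0,"gripper":0},
  {"tx":65,"ty":-7,"tz":0,"wx":0,"wy":0,"wz":0,"gripper":0},
  {"tx":100,"ty":-11,"tz":0,"wx":0,"wy":0,"wz":0,"gripper":0},
  {"tx":135,"ty":-15,"tz":0,"wx":0,"wy":0,"wz":0,"gripper":0},
])

```text
time: 7.62
position: [0.5615, -0.0079, 0.221]
tool_rot: [-2.222, -2.22, 0.001]
ft_force: [0.4, 0.5, 0.3]
grip_width: 0.162
grip_force: 25.0
```

>>> jog_arm([
  {"tx":35,"ty":-4,"tz":0,"wx":0,"wy":0,"wz":0,"gripper":0},
  {"tx":70,"ty":-8,"tz":0,"wx":0,"wy":0,"wz":0,"gripper":0},
  {"tx":105,"ty":-12,"tz":0,"wx":0,"wy":0,"wz":0,"gripper":0},
  {"tx":132,"ty":-15,"tz":0,"wx":0,"wy":0,"wz":0,"gripper":0},
  {"tx":147,"ty":-17,"tz":0,"wx":0,"wy":0,"wz":0,"gripper":0},
])

```text
time: 8.03
position: [0.5435, 0.1432, 0.2207]
tool_rot: [-2.213, -2.227, -0.0]
ft_force: [-0.2, 0.6, -0.7]
grip_width: 0.165
grip_force: 25.0
```

>>> jog_arm([
  {"tx":0,"ty":0,"tz":2,"wx":0,"wy":0,"wz":0,"gripper":0},
  {"tx":0,"ty":0,"tz":5,"wx":0,"wy":0,"wz":0,"gripper":0},
  {"tx":0,"ty":0,"tz":10,"wx":0,"wy":0,"wz":0,"gripper":0},
  {"tx":0,"ty":0,"tz":15,"wx":0,"wy":0,"wz":0,"gripper":0},
  {"tx":0,"ty":0,"tz":15,"wx":0,"wy":0,"wz":0,"gripper":0},
])

```text
time: 8.45
position: [0.5449, 0.1355, 0.205]
tool_rot: [-2.224, -2.218, 0.004]
ft_force: [-0.7, -0.3, -0.4]
grip_width: 0.165
grip_force: 25.0
```

```bash
python3 - <<'E'
from h import *
vision.get_image('top')
w=vision.get_image('wrist');c=vision.get_image('scene');s=ctrl.get_state();print(s['time'],s['position'],s['tool_rot'],s['grip_width'],s['grip_force'],s['ft_force'])
p=s['position'];tip=p+[0,.0005,-.1015]
print('tip proj scene',proj(c,tip),proj(c,tip+[0,0,.06]),'wrist',proj(w,tip))
for n in('wrist','scene'):
  for t in('rod','beaker','plate'): print(n,t,[(np.round(x['bbox']).tolist(),round(x['conf'],2)) for x in vision.spot_in(n,t)[:2]])
a=cv2.resize(w['color'][120:320,220:420],(400,400),interpolation=2);b=cv2.resize(c['color'][140:240,300:400],(400,400),interpolation=2)
cv2.imwrite('pics/c7.png',np.hstack([a,b]))
E
```

```text
8.6 [0.54560553 0.1365216  0.20647883] [ 2.22316000e+00  2.21967670e+00 -2.08348647e-04] 0.16527857708214172 24.99921612907201 [ 0.71287808 -0.26146476 -0.51107234]
tip proj scene [352.49532727 187.34508455] [353.8252278 166.7341639] wrist [317.19079922 193.88140524]
wrist rod [([302.0, 193.0, 339.0, 301.0], 0.69), ([250.0, 108.0, 371.0, 227.0], 0.2)]
wrist beaker [([276.0, 142.0, 337.0, 213.0], 0.76)]
wrist plate [([244.0, 107.0, 372.0, 226.0], 0.71)]
scene rod [([348.0, 135.0, 360.0, 189.0], 0.47), ([318.0, 196.0, 384.0, 232.0], 0.41)]
scene beaker [([340.0, 184.0, 364.0, 217.0], 0.56)]
scene plate [([318.0, 199.0, 386.0, 234.0], 0.82)]
```

View pics/c7.png

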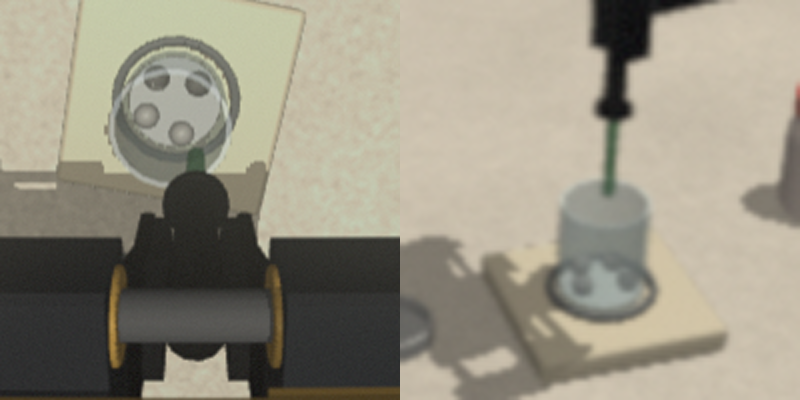

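In the wrist crop the rod tip is at (317.5,194) px, exactly as predicted, and the rim is centred near (305,181). In the scene view the tip is at (352,188) and the rim near (351,191). I'll work out the beaker axis from these.

```bash
python3 - <<'E'
from h import *
w=vision.get_image('wrist');c=vision.get_image('scene')
print('rim wrist',at(w,305.2,181,.09),'rim l/r',at(w,274.2,179,.09),at(w,336.3,179,.09),'top/bot',at(w,305.2,149,.09),at(w,305.2,213.3,.09))
print('ring wrist',at(w,308,168.5,.025), 'l/r',at(w,276.5,168,.025),at(w,340,168,.025),'top',at(w,308,138.5,.025))
print('rim scene',at(c,350.8,190.8,.09),'tip-plane check',at(c,352.2,188.2,.105), 'l/r',at(c,339.8,190,.09),at(c,362,190,.09))
for p in((157,77),(199,83),(146,115),(181,133)): print('ball',at(w,220+p[0]/2,120+p[1]/2,.0315))
E
```

```text
rim wrist [0.53472636 0.14697215 0.09      ] rim l/r [0.50492232 0.14896909 0.09      ] [0.5646491  0.14894425 0.09      ] top/bot [0.53507037 0.17774218 0.09      ] [0.53434486 0.11394343 0.09      ]
ring wrist [0.53552497 0.14619143 0.025     ] l/r [0.49855371 0.14681826 0.025     ] [0.5730748  0.14678797 0.025     ] top [0.53582097 0.18102574 0.025     ]
rim scene [0.53801184 0.13763297 0.09      ] tip-plane check [0.54871172 0.13416967 0.105     ] l/r [0.52158114 0.11445099 0.09      ] [0.54823783 0.16538528 0.09      ]
ball [0.52498689 0.15909638 0.0315    ]
ball [0.54894975 0.15562963 0.0315    ]
ball [0.51821073 0.1368796  0.0315    ]
ball [0.53846706 0.12606489 0.0315    ]
```

>>> jog_arm([
  {"tx":3,"ty":3,"tz":0,"wx":0,"wy":0,"wz":0,"gripper":0},
  {"tx":3,"ty":3,"tz":8,"wx":0,"wy":0,"wz":0,"gripper":0},
  {"tx":3,"ty":3,"tz":20,"wx":0,"wy":0,"wz":0,"gripper":0},
  {"tx":3,"ty":3,"tz":32,"wx":0,"wy":0,"wz":0,"gripper":0},
  {"tx":3,"ty":3,"tz":42,"wx":0,"wy":0,"wz":0,"gripper":0},
])

```text
time: 9.42
position: [0.5476, 0.1402, 0.1623]
tool_rot: [-2.221, -2.221, 0.003]
ft_force: [-0.2, 0.3, -0.7]
grip_width: 0.161
grip_force: 25.0
```

>>> jog_arm([
  {"tx":0,"ty":0,"tz":8,"wx":0,"wy":0,"wz":0,"gripper":0},
  {"tx":0,"ty":0,"tz":16,"wx":0,"wy":0,"wz":0,"gripper":0},
  {"tx":0,"ty":0,"tz":24,"wx":0,"wy":0,"wz":0,"gripper":0},
  {"tx":0,"ty":0,"tz":30,"wx":0,"wy":0,"wz":0,"gripper":0},
  {"tx":0,"ty":0,"tz":34,"wx":0,"wy":0,"wz":0,"gripper":0},
])

```text
time: 9.83
position: [0.5489, 0.1405, 0.1305]
tool_rot: [2.221, 2.221, 0.001]
ft_force: [-0.6, -1.9, 13.2]
grip_width: 0.166
grip_force: 25.0
```

>>> jog_arm([
  {"tx":0,"ty":0,"tz":0,"wx":0,"wy":0,"wz":0,"gripper":0},
  {"tx":0,"ty":0,"tz":0,"wx":0,"wy":0,"wz":0,"gripper":0},
  {"tx":0,"ty":0,"tz":0,"wx":0,"wy":0,"wz":0,"gripper":0},
  {"tx":0,"ty":0,"tz":0,"wx":0,"wy":0,"wz":0,"gripper":0},
  {"tx":0,"ty":0,"tz":0,"wx":0,"wy":0,"wz":0,"gripper":0},
])

```text
time: 10.25
position: [0.5483, 0.1405, 0.1305]
tool_rot: [-2.221, -2.221, 0.0]
ft_force: [-0.1, -0.9, -0.4]
grip_width: 0.163
grip_force: 25.0
```

```bash
python3 - <<'E'
from h import *
s=ctrl.get_state();print(s['time'],s['position'],s['ft_force'],s['grip_force'])
# circle rows: 20/turn, radius 13, plate yaw -.186, start far, counterclockwise; tx=dy, ty=dx
a0=-.186;n=20;r=13
P=[(r*np.cos(a0+2*np.pi*k/n),r*np.sin(a0+2*np.pi*k/n)) for k in range(n+1)]
for q in range(4): print([(round(P[5*q+j][1]-P[5*q][1],1),round(P[5*q+j][0]-P[5*q][0],1)) for j in range(1,6)])
E
```

```text
10.25 [0.54828972 0.14048494 0.13050275] [-0.12666473 -0.92695631 -0.40454651] 25.0006482610479
[(np.float64(4.1), np.float64(0.1)), (np.float64(8.0), np.float64(-1.0)), (np.float64(11.3), np.float64(-3.3)), (np.float64(13.8), np.float64(-6.5)), (np.float64(15.2), np.float64(-10.4))]
[(np.float64(0.1), np.float64(-4.1)), (np.float64(-1.0), np.float64(-8.0)), (np.float64(-3.3), np.float64(-11.3)), (np.float64(-6.5), np.float64(-13.8)), (np.float64(-10.4), np.float64(-15.2))]
[(np.float64(-4.1), np.float64(-0.1)), (np.float64(-8.0), np.float64(1.0)), (np.float64(-11.3), np.float64(3.3)), (np.float64(-13.8), np.float64(6.5)), (np.float64(-15.2), np.float64(10.4))]
[(np.float64(-0.1), np.float64(4.1)), (np.float64(1.0), np.float64(8.0)), (np.float64(3.3), np.float64(11.3)), (np.float64(6.5), np.float64(13.8)), (np.float64(10.4), np.float64(15.2))]
```

>>> jog_arm([
  {"tx":4,"ty":0,"tz":0,"wx":0,"wy":0,"wz":0,"gripper":0},
  {"tx":8,"ty":-1,"tz":0,"wx":0,"wy":0,"wz":0,"gripper":0},
  {"tx":11.3,"ty":-3.3,"tz":0,"wx":0,"wy":0,"wz":0,"gripper":0},
  {"tx":13.8,"ty":-6.5,"tz":0,"wx":0,"wy":0,"wz":0,"gripper":0},
  {"tx":15.2,"ty":-10.4,"tz":0,"wx":0,"wy":0,"wz":0,"gripper":0},
])

```text
time: 10.67
position: [0.5382, 0.1559, 0.1307]
tool_rot: [2.22, 2.221, 0.0]
ft_force: [1.0, -1.9, -0.9]
grip_width: 0.162
grip_force: 25.0
```

>>> jog_arm([
  {"tx":0,"ty":-4,"tz":0,"wx":0,"wy":0,"wz":0,"gripper":0},
  {"tx":-1,"ty":-8,"tz":0,"wx":0,"wy":0,"wz":0,"gripper":0},
  {"tx":-3.3,"ty":-11.3,"tz":0,"wx":0,"wy":0,"wz":0,"gripper":0},
  {"tx":-6.5,"ty":-13.8,"tz":0,"wx":0,"wy":0,"wz":0,"gripper":0},
  {"tx":-10.4,"ty":-15.2,"tz":0,"wx":0,"wy":0,"wz":0,"gripper":0},
])

```text
time: 11.08
position: [0.5229, 0.1452, 0.1309]
tool_rot: [2.221, 2.222, 0.002]
ft_force: [-0.0, -0.0, -1.4]
grip_width: 0.164
grip_force: 25.0
```

>>> jog_arm([
  {"tx":-4,"ty":0,"tz":0,"wx":0,"wy":0,"wz":0,"gripper":0},
  {"tx":-8,"ty":1,"tz":0,"wx":0,"wy":0,"wz":0,"gripper":0},
  {"tx":-11.3,"ty":3.3,"tz":0,"wx":0,"wy":0,"wz":0,"gripper":0},
  {"tx":-13.8,"ty":6.5,"tz":0,"wx":0,"wy":0,"wz":0,"gripper":0},
  {"tx":-15.2,"ty":10.4,"tz":0,"wx":0,"wy":0,"wz":0,"gripper":0},
])

```text
time: 11.5
position: [0.5327, 0.1296, 0.1303]
tool_rot: [-2.221, -2.22, 0.002]
ft_force: [-1.9, 1.9, -0.7]
grip_width: 0.166
grip_force: 25.0
```

>>> jog_arm([
  {"tx":0,"ty":4,"tz":0,"wx":0,"wy":0,"wz":0,"gripper":0},
  {"tx":1,"ty":8,"tz":0,"wx":0,"wy":0,"wz":0,"gripper":0},
  {"tx":3.3,"ty":11.3,"tz":0,"wx":0,"wy":0,"wz":0,"gripper":0},
  {"tx":6.5,"ty":13.8,"tz":0,"wx":0,"wy":0,"wz":0,"gripper":0},
  {"tx":10.4,"ty":15.2,"tz":0,"wx":0,"wy":0,"wz":0,"gripper":0},
])

```text
time: 11.92
position: [0.5493, 0.1398, 0.1305]
tool_rot: [2.22, 2.22, -0.001]
ft_force: [-1.5, -1.2, -0.2]
grip_width: 0.165
grip_force: 25.0
```

```bash
python3 - <<'E'
from h import *
w=vision.get_image('wrist');c=vision.get_image('scene');s=ctrl.get_state();print(s['time'],s['position'],s['tool_rot'],s['grip_width'],s['grip_force'],s['ft_force'])
np.save('w8.npy',w,allow_pickle=True)
tip=s['position']+[0,.0005,-.1015]
print('wrist tip',proj(w,tip),'collar',proj(w,tip+[0,0,.062]),'rim',proj(w,(.535,.143,.09)),'base',proj(w,(.535,.143,.024)))
a=cv2.resize(w['color'][120:320,220:420],(400,400),interpolation=2);b=cv2.resize(c['color'][140:240,300:400],(400,400),interpolation=2)
cv2.imwrite('pics/c8.png',np.hstack([a,b]))
E
```

```text
12.0167 [0.54898705 0.1403348  0.13042714] [ 2.21966329e+00  2.22121737e+00 -9.82449434e-04] 0.166238402007326 24.999125562608242 [-1.73797923  0.20995531  0.32885128]
wrist tip [316.01670039 193.67146981] collar [315.78742494 217.71920218] rim [296.45126264 214.46532696] base [301.07924428 189.9818381 ]
```

View pics/c8.png

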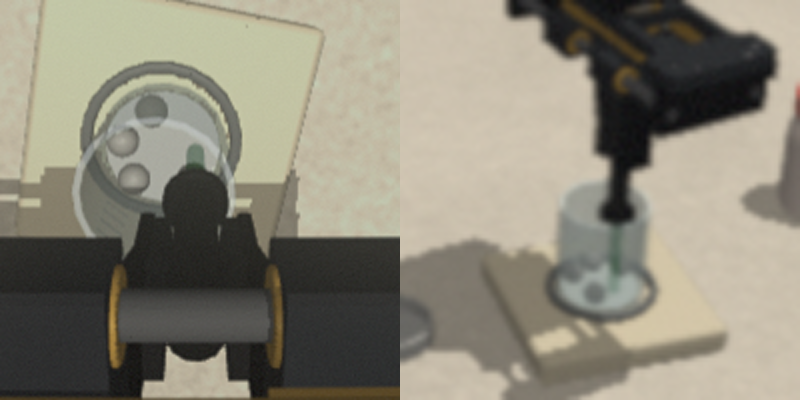

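After one turn, the tip is at about (318,194) px between the beaker's axis and wall, and the balls have moved around. Two more turns to go.

>>> jog_arm([
  {"tx":4,"ty":0,"tz":0,"wx":0,"wy":0,"wz":0,"gripper":0},
  {"tx":8,"ty":-1,"tz":0,"wx":0,"wy":0,"wz":0,"gripper":0},
  {"tx":11.3,"ty":-3.3,"tz":0,"wx":0,"wy":0,"wz":0,"gripper":0},
  {"tx":13.8,"ty":-6.5,"tz":0,"wx":0,"wy":0,"wz":0,"gripper":0},
  {"tx":15.2,"ty":-10.4,"tz":0,"wx":0,"wy":0,"wz":0,"gripper":0},
])

```text
time: 12.43
position: [0.5381, 0.1561, 0.1307]
tool_rot: [2.22, 2.222, 0.001]
ft_force: [0.3, -1.5, -0.8]
grip_width: 0.165
grip_force: 25.0
```

>>> jog_arm([
  {"tx":0,"ty":-4,"tz":0,"wx":0,"wy":0,"wz":0,"gripper":0},
  {"tx":-1,"ty":-8,"tz":0,"wx":0,"wy":0,"wz":0,"gripper":0},
  {"tx":-3.3,"ty":-11.3,"tz":0,"wx":0,"wy":0,"wz":0,"gripper":0},
  {"tx":-6.5,"ty":-13.8,"tz":0,"wx":0,"wy":0,"wz":0,"gripper":0},
  {"tx":-10.4,"ty":-15.2,"tz":0,"wx":0,"wy":0,"wz":0,"gripper":0},
])

```text
time: 12.85
position: [0.5229, 0.1451, 0.1309]
tool_rot: [2.221, 2.221, 0.002]
ft_force: [1.6, -0.2, 0.4]
grip_width: 0.164
grip_force: 25.0
```

>>> jog_arm([
  {"tx":-4,"ty":0,"tz":0,"wx":0,"wy":0,"wz":0,"gripper":0},
  {"tx":-8,"ty":1,"tz":0,"wx":0,"wy":0,"wz":0,"gripper":0},
  {"tx":-11.3,"ty":3.3,"tz":0,"wx":0,"wy":0,"wz":0,"gripper":0},
  {"tx":-13.8,"ty":6.5,"tz":0,"wx":0,"wy":0,"wz":0,"gripper":0},
  {"tx":-15.2,"ty":10.4,"tz":0,"wx":0,"wy":0,"wz":0,"gripper":0},
])

```text
time: 13.27
position: [0.5332, 0.1302, 0.1305]
tool_rot: [-2.221, -2.22, -0.0]
ft_force: [-0.8, 2.9, -0.2]
grip_width: 0.161
grip_force: 25.0
```

>>> jog_arm([
  {"tx":0,"ty":4,"tz":0,"wx":0,"wy":0,"wz":0,"gripper":0},
  {"tx":1,"ty":8,"tz":0,"wx":0,"wy":0,"wz":0,"gripper":0},
  {"tx":3.3,"ty":11.3,"tz":0,"wx":0,"wy":0,"wz":0,"gripper":0},
  {"tx":6.5,"ty":13.8,"tz":0,"wx":0,"wy":0,"wz":0,"gripper":0},
  {"tx":10.4,"ty":15.2,"tz":0,"wx":0,"wy":0,"wz":0,"gripper":0},
])

```text
time: 13.68
position: [0.5467, 0.1409, 0.1296]
tool_rot: [-2.219, -2.219, 0.006]
ft_force: [-4.5, 2.4, 0.5]
grip_width: 0.168
grip_force: 25.0
```

>>> jog_arm([
  {"tx":4,"ty":0,"tz":0,"wx":0,"wy":0,"wz":0,"gripper":0},
  {"tx":8,"ty":-1,"tz":0,"wx":0,"wy":0,"wz":0,"gripper":0},
  {"tx":11.3,"ty":-3.3,"tz":0,"wx":0,"wy":0,"wz":0,"gripper":0},
  {"tx":13.8,"ty":-6.5,"tz":0,"wx":0,"wy":0,"wz":0,"gripper":0},
  {"tx":15.2,"ty":-10.4,"tz":0,"wx":0,"wy":0,"wz":0,"gripper":0},
])

```text
time: 14.1
position: [0.5385, 0.1559, 0.1308]
tool_rot: [2.221, 2.221, 0.002]
ft_force: [-1.0, 0.3, -0.2]
grip_width: 0.167
grip_force: 25.0
```

>>> jog_arm([
  {"tx":0,"ty":-4,"tz":0,"wx":0,"wy":0,"wz":0,"gripper":0},
  {"tx":-1,"ty":-8,"tz":0,"wx":0,"wy":0,"wz":0,"gripper":0},
  {"tx":-3.3,"ty":-11.3,"tz":0,"wx":0,"wy":0,"wz":0,"gripper":0},
  {"tx":-6.5,"ty":-13.8,"tz":0,"wx":0,"wy":0,"wz":0,"gripper":0},
  {"tx":-10.4,"ty":-15.2,"tz":0,"wx":0,"wy":0,"wz":0,"gripper":0},
])

```text
time: 14.52
position: [0.5229, 0.1451, 0.1308]
tool_rot: [2.221, 2.221, 0.002]
ft_force: [0.8, -0.1, -0.9]
grip_width: 0.164
grip_force: 25.0
```

>>> jog_arm([
  {"tx":-4,"ty":0,"tz":0,"wx":0,"wy":0,"wz":0,"gripper":0},
  {"tx":-8,"ty":1,"tz":0,"wx":0,"wy":0,"wz":0,"gripper":0},
  {"tx":-11.3,"ty":3.3,"tz":0,"wx":0,"wy":0,"wz":0,"gripper":0},
  {"tx":-13.8,"ty":6.5,"tz":0,"wx":0,"wy":0,"wz":0,"gripper":0},
  {"tx":-15.2,"ty":10.4,"tz":0,"wx":0,"wy":0,"wz":0,"gripper":0},
])

```text
time: 14.93
position: [0.5335, 0.1299, 0.1306]
tool_rot: [-2.222, -2.22, -0.001]
ft_force: [-0.2, 1.3, -0.0]
grip_width: 0.163
grip_force: 25.0
```

>>> jog_arm([
  {"tx":0,"ty":4,"tz":0,"wx":0,"wy":0,"wz":0,"gripper":0},
  {"tx":1,"ty":8,"tz":0,"wx":0,"wy":0,"wz":0,"gripper":0},
  {"tx":3.3,"ty":11.3,"tz":0,"wx":0,"wy":0,"wz":0,"gripper":0},
  {"tx":6.5,"ty":13.8,"tz":0,"wx":0,"wy":0,"wz":0,"gripper":0},
  {"tx":10.4,"ty":15.2,"tz":0,"wx":0,"wy":0,"wz":0,"gripper":0},
])

```text
time: 15.35
position: [0.5471, 0.1397, 0.1298]
tool_rot: [-2.22, -2.221, 0.008]
ft_force: [-5.1, -1.6, 1.6]
grip_width: 0.166
grip_force: 25.1
```

>>> jog_arm([
  {"tx":4,"ty":0,"tz":0,"wx":0,"wy":0,"wz":0,"gripper":0},
  {"tx":8,"ty":-1,"tz":0,"wx":0,"wy":0,"wz":0,"gripper":0},
  {"tx":6,"ty":-6,"tz":0,"wx":0,"wy":0,"wz":0,"gripper":0},
  {"tx":3,"ty":-12,"tz":0,"wx":0,"wy":0,"wz":0,"gripper":0},
  {"tx":3,"ty":-12,"tz":0,"wx":0,"wy":0,"wz":0,"gripper":0},
])

```text
time: 15.77
position: [0.5366, 0.1424, 0.1309]
tool_rot: [2.221, 2.22, 0.002]
ft_force: [0.3, -0.3, -0.7]
grip_width: 0.167
grip_force: 25.0
```

```bash
python3 - <<'E'
from h import *
vision.get_image('top');vision.get_image('top')
s=ctrl.get_state();print(s['time'],s['position'],s['tool_rot'],s['grip_force'],s['ft_force'],s['torque'])
E
```

```text
15.8667 [0.53721493 0.14301982 0.13115997] [2.2212852  2.21978951 0.00321096] 24.995808019302785 [-0.97460793  0.3525045  -0.95225975] [-0.02927709  0.00665921  0.00491439]
```

Stirring is done. Now I'll lift the rod out and carry it back above the holder.

>>> jog_arm([
  {"tx":0,"ty":0,"tz":-10,"wx":0,"wy":0,"wz":0,"gripper":0},
  {"tx":0,"ty":0,"tz":-28,"wx":0,"wy":0,"wz":0,"gripper":0},
  {"tx":0,"ty":0,"tz":-50,"wx":0,"wy":0,"wz":0,"gripper":0},
  {"tx":0,"ty":0,"tz":-75,"wx":0,"wy":0,"wz":0,"gripper":0},
  {"tx":0,"ty":0,"tz":-92,"wx":0,"wy":0,"wz":0,"gripper":0},
])

```text
time: 16.28
position: [0.5378, 0.1435, 0.2259]
tool_rot: [2.221, 2.22, 0.006]
ft_force: [0.9, 0.4, -0.2]
grip_width: 0.163
grip_force: 25.0
```

>>> jog_arm([
  {"tx":-10,"ty":1,"tz":0,"wx":0,"wy":0,"wz":0,"gripper":0},
  {"tx":-35,"ty":5,"tz":0,"wx":0,"wy":0,"wz":0,"gripper":0},
  {"tx":-68,"ty":9,"tz":0,"wx":0,"wy":0,"wz":0,"gripper":0},
  {"tx":-103,"ty":14,"tz":0,"wx":0,"wy":0,"wz":0,"gripper":0},
  {"tx":-138,"ty":19,"tz":0,"wx":0,"wy":0,"wz":0,"gripper":0},
])

```text
time: 16.7
position: [0.5554, 0.0034, 0.2224]
tool_rot: [2.22, 2.222, 0.0]
ft_force: [0.7, 0.1, -0.3]
grip_width: 0.164
grip_force: 25.0
```

>>> jog_arm([
  {"tx":-35,"ty":5,"tz":0,"wx":0,"wy":0,"wz":0,"gripper":0},
  {"tx":-70,"ty":10,"tz":0,"wx":0,"wy":0,"wz":0,"gripper":0},
  {"tx":-105,"ty":15,"tz":0,"wx":0,"wy":0,"wz":0,"gripper":0},
  {"tx":-134,"ty":19,"tz":0,"wx":0,"wy":0,"wz":0,"gripper":0},
  {"tx":-149,"ty":21,"tz":0,"wx":0,"wy":0,"wz":0,"gripper":0},
])

```text
time: 17.12
position: [0.5756, -0.1499, 0.2226]
tool_rot: [2.227, 2.213, -0.003]
ft_force: [-0.0, -0.3, 0.1]
grip_width: 0.164
grip_force: 25.0
```

>>> jog_arm([
  {"tx":0,"ty":0,"tz":0,"wx":0,"wy":0,"wz":0,"gripper":0},
  {"tx":0,"ty":0,"tz":0,"wx":0,"wy":0,"wz":0,"gripper":0},
  {"tx":0,"ty":0,"tz":0,"wx":0,"wy":0,"wz":0,"gripper":0},
  {"tx":0,"ty":0,"tz":0,"wx":0,"wy":0,"wz":0,"gripper":0},
  {"tx":0,"ty":0,"tz":0,"wx":0,"wy":0,"wz":0,"gripper":0},
])

```text
time: 17.53
position: [0.5766, -0.1418, 0.2225]
tool_rot: [-2.218, -2.224, -0.001]
ft_force: [-0.0, -0.1, -1.0]
grip_width: 0.168
grip_force: 25.0
```

```bash
python3 - <<'E'
from h import *
w=vision.get_image('wrist');c=vision.get_image('scene');s=ctrl.get_state();print(s['time'],s['position'],s['tool_rot'],s['grip_width'],s['grip_force'],s['ft_force'])
tip=s['position']+[0,.0005,-.1015]
print('wrist tip',proj(w,tip),'collar',proj(w,tip+[0,0,.06]),'scene',proj(c,tip),proj(c,tip+[0,0,.06]))
a=cv2.resize(w['color'][120:320,220:420],(400,400),interpolation=2);b=cv2.resize(c['color'][155:285,190:320],(400,400),interpolation=2)
cv2.imwrite('pics/c9.png',np.hstack([a,b]))
E
```

```text
17.6333 [ 0.57662496 -0.14231435  0.22256345] [-2.21909885e+00 -2.22350647e+00 -6.61135004e-04] 0.16338348948177048 24.996115872636437 [-0.05426846 -0.4993985  -0.35143128]
wrist tip [316.4844125  195.04422783] collar [316.30948302 218.25308343] scene [252.75066955 219.5067711 ] [250.41503687 196.71313191]
```

View pics/c9.png

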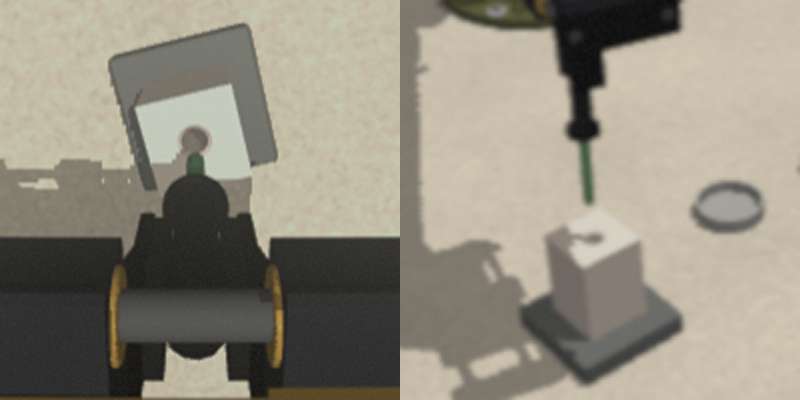

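In the wrist crop the rod hangs straight, with its tip at about (317,197) px. The hole at (317,190) sits 15 mm lower, which matches the home pose. The command sums say to shift by -1 mm in tx and +1 mm in ty before lowering.

>>> jog_arm([
  {"tx":-1,"ty":1,"tz":0,"wx":0,"wy":0,"wz":0,"gripper":0},
  {"tx":-1,"ty":1,"tz":3,"wx":0,"wy":0,"wz":0,"gripper":0},
  {"tx":-1,"ty":1,"tz":8,"wx":0,"wy":0,"wz":0,"gripper":0},
  {"tx":-1,"ty":1,"tz":14,"wx":0,"wy":0,"wz":0,"gripper":0},
  {"tx":-1,"ty":1,"tz":22,"wx":0,"wy":0,"wz":0,"gripper":0},
])

```text
time: 18.05
position: [0.5775, -0.1446, 0.2]
tool_rot: [2.221, 2.221, 0.0]
ft_force: [0.4, -0.2, -0.6]
grip_width: 0.168
grip_force: 25.0
```

>>> jog_arm([
  {"tx":0,"ty":0,"tz":4,"wx":0,"wy":0,"wz":0,"gripper":0},
  {"tx":0,"ty":0,"tz":8,"wx":0,"wy":0,"wz":0,"gripper":0},
  {"tx":0,"ty":0,"tz":12,"wx":0,"wy":0,"wz":0,"gripper":0},
  {"tx":0,"ty":0,"tz":16,"wx":0,"wy":0,"wz":0,"gripper":0},
  {"tx":0,"ty":0,"tz":20,"wx":0,"wy":0,"wz":0,"gripper":0},
])

```text
time: 18.47
position: [0.5775, -0.1446, 0.1802]
tool_rot: [2.221, 2.221, 0.0]
ft_force: [-0.3, 0.6, 0.2]
grip_width: 0.17
grip_force: 25.0
```

>>> jog_arm([
  {"tx":0,"ty":0,"tz":7,"wx":0,"wy":0,"wz":0,"gripper":0},
  {"tx":0,"ty":0,"tz":14,"wx":0,"wy":0,"wz":0,"gripper":0},
  {"tx":0,"ty":0,"tz":21,"wx":0,"wy":0,"wz":0,"gripper":0},
  {"tx":0,"ty":0,"tz":28,"wx":0,"wy":0,"wz":0,"gripper":0},
  {"tx":0,"ty":0,"tz":35,"wx":0,"wy":0,"wz":0,"gripper":0},
])

```text
time: 18.88
position: [0.5774, -0.1445, 0.1447]
tool_rot: [-2.221, -2.221, 0.0]
ft_force: [0.2, 0.0, -0.2]
grip_width: 0.166
grip_force: 25.0
```

>>> jog_arm([
  {"tx":0,"ty":0,"tz":4,"wx":0,"wy":0,"wz":0,"gripper":0},
  {"tx":0,"ty":0,"tz":8,"wx":0,"wy":0,"wz":0,"gripper":0},
  {"tx":0,"ty":0,"tz":11,"wx":0,"wy":0,"wz":0,"gripper":0},
  {"tx":0,"ty":0,"tz":13,"wx":0,"wy":0,"wz":0,"gripper":0},
  {"tx":0,"ty":0,"tz":13,"wx":0,"wy":0,"wz":0,"gripper":0},
])

```text
time: 19.3
position: [0.5773, -0.1445, 0.1322]
tool_rot: [-2.221, -2.221, 0.0]
ft_force: [0.3, -1.2, 0.3]
grip_width: 0.167
grip_force: 25.0
```

>>> jog_arm([
  {"tx":0,"ty":0,"tz":1,"wx":0,"wy":0,"wz":0,"gripper":0},
  {"tx":0,"ty":0,"tz":1,"wx":0,"wy":0,"wz":0,"gripper":0},
  {"tx":0,"ty":0,"tz":1,"wx":0,"wy":0,"wz":0,"gripper":0.25},
  {"tx":0,"ty":0,"tz":1,"wx":0,"wy":0,"wz":0,"gripper":0.4},
  {"tx":0,"ty":0,"tz":1,"wx":0,"wy":0,"wz":0,"gripper":0.6},
])

```text
time: 19.72
position: [0.5776, -0.1446, 0.1318]
tool_rot: [2.221, 2.221, 0.001]
ft_force: [0.3, -0.3, 0.2]
grip_width: 0.312
grip_force: 0.0
```

>>> jog_arm([
  {"tx":0,"ty":0,"tz":0,"wx":0,"wy":0,"wz":0,"gripper":0.8},
  {"tx":0,"ty":0,"tz":0,"wx":0,"wy":0,"wz":0,"gripper":1},
  {"tx":0,"ty":0,"tz":0,"wx":0,"wy":0,"wz":0,"gripper":1},
  {"tx":0,"ty":0,"tz":0,"wx":0,"wy":0,"wz":0,"gripper":1},
  {"tx":0,"ty":0,"tz":-5,"wx":0,"wy":0,"wz":0,"gripper":1},
])

```text
time: 20.13
position: [0.5768, -0.1443, 0.1358]
tool_rot: [-2.22, -2.22, 0.002]
ft_force: [-1.1, -0.2, -0.2]
grip_width: 0.684
grip_force: 0.0
```

>>> jog_arm([
  {"tx":0,"ty":0,"tz":-10,"wx":0,"wy":0,"wz":0,"gripper":1},
  {"tx":0,"ty":0,"tz":-25,"wx":0,"wy":0,"wz":0,"gripper":1},
  {"tx":0,"ty":0,"tz":-45,"wx":0,"wy":0,"wz":0,"gripper":1},
  {"tx":0,"ty":0,"tz":-70,"wx":0,"wy":0,"wz":0,"gripper":1},
  {"tx":0,"ty":0,"tz":-87,"wx":0,"wy":0,"wz":0,"gripper":1},
])

```text
time: 20.55
position: [0.5782, -0.1449, 0.2267]
tool_rot: [2.22, 2.22, 0.003]
ft_force: [0.9, -0.0, 0.4]
grip_width: 0.981
grip_force: 0.0
```

```bash
python3 - <<'E'
from h import *
c=vision.get_image('scene');s=ctrl.get_state();print(s['time'],s['position'],s['grip_width'],s['ft_force'])
c0=cv2.imread('pics/scene0.png')
for n,a in(('before',c0),('now',c['color'])):
    g=cv2.cvtColor(a,cv2.COLOR_BGR2GRAY)[190:245,240:270];m=(g<55);m[44:]=0;ys,xs=np.nonzero(m);print(n,m.sum(),xs.mean()+240,ys.mean()+190,ys.min()+190)
print([(np.round(x['bbox']).tolist(),round(x['conf'],2)) for x in vision.spot_in('scene','rod')[:2]])
E
```

```text
20.6 [ 0.5799001  -0.14544501  0.23002825] 0.9897725755992861 [ 1.48580349 -0.7742643   1.82410612]
before 169 250.66863905325442 217.92899408284023 200
now 167 250.50299401197606 217.0 190
[([243.0, 195.0, 259.0, 239.0], 0.75)]
```

The rod stands at home: its dark silhouette in the scene camera matches the first image to within 1 px. On to the beaker.

>>> jog_arm([
  {"tx":10,"ty":-2,"tz":0,"wx":0,"wy":0,"wz":0,"gripper":1},
  {"tx":35,"ty":-5,"tz":0,"wx":0,"wy":0,"wz":0,"gripper":1},
  {"tx":68,"ty":-10,"tz":0,"wx":0,"wy":0,"wz":0,"gripper":1},
  {"tx":103,"ty":-15,"tz":0,"wx":0,"wy":0,"wz":0,"gripper":1},
  {"tx":138,"ty":-20,"tz":0,"wx":0,"wy":0,"wz":0,"gripper":1},
])

```text
time: 21.07
position: [0.5559, -0.0046, 0.2223]
tool_rot: [-2.221, -2.22, 0.002]
ft_force: [0.2, 0.3, -0.2]
grip_width: 1.004
grip_force: 0.0
```

>>> jog_arm([
  {"tx":35,"ty":-5,"tz":0,"wx":0,"wy":0,"wz":0,"gripper":1},
  {"tx":70,"ty":-10,"tz":0,"wx":0,"wy":0,"wz":0,"gripper":1},
  {"tx":105,"ty":-16,"tz":0,"wx":0,"wy":0,"wz":0,"gripper":1},
  {"tx":134,"ty":-20,"tz":0,"wx":0,"wy":0,"wz":0,"gripper":1},
  {"tx":149,"ty":-22,"tz":0,"wx":0,"wy":0,"wz":0,"gripper":1},
])

```text
time: 21.48
position: [0.5328, 0.1484, 0.2221]
tool_rot: [-2.212, -2.227, 0.002]
ft_force: [0.3, 0.4, -0.1]
grip_width: 0.997
grip_force: 0.0
```

>>> jog_arm([
  {"tx":0,"ty":0,"tz":0,"wx":0,"wy":0,"wz":0,"gripper":1},
  {"tx":0,"ty":0,"tz":0,"wx":0,"wy":0,"wz":0,"gripper":1},
  {"tx":0,"ty":0,"tz":10,"wx":0,"wy":0,"wz":0,"gripper":1},
  {"tx":0,"ty":0,"tz":20,"wx":0,"wy":0,"wz":0,"gripper":1},
  {"tx":0,"ty":0,"tz":20,"wx":0,"wy":0,"wz":0,"gripper":1},
])

```text
time: 21.9
position: [0.5341, 0.1403, 0.2005]
tool_rot: [-2.223, -2.217, 0.007]
ft_force: [-0.6, 0.2, -0.6]
grip_width: 1.002
grip_force: 0.0
```

```bash
python3 - <<'E'
from h import *
vision.get_image('scene')
w=vision.get_image('wrist');c=vision.get_image('scene');s=ctrl.get_state();print(s['time'],s['position'],s['tool_rot'])
c0=cv2.imread('pics/scene0.png')
for n,a in(('before',c0),('now',c['color'])):
    g=cv2.cvtColor(a,cv2.COLOR_BGR2GRAY)[190:245,240:270];m=(g<55);m[44:]=0;ys,xs=np.nonzero(m);print(n,m.sum(),xs.mean()+240,ys.mean()+190,ys.min()+190)
for n,t in(('scene','rod'),('scene','beaker'),('wrist','beaker'),('wrist','plate'),('wrist','ball1_center')): print(n,t,[(np.round(x['bbox']).tolist(),round(x['conf'],2)) for x in vision.spot_in(n,t)[:4]])
a=np.linspace(0,2*np.pi,60)
for P in((.535,.143),):
    q=np.array([proj(w,(P[0]+.03*np.cos(t),P[1]+.03*np.sin(t),.09)) for t in a]);r=np.array([proj(w,(P[0]+.038*np.cos(t),P[1]+.038*np.sin(t),.025)) for t in a]);print('pred rim',q.min(0),q.max(0),'ring',r.min(0),r.max(0))
E
```

```text
22.05 [0.53542563 0.14147222 0.20313717] [-2.22313061e+00 -2.21948426e+00  1.13073526e-03]
before 169 250.66863905325442 217.92899408284023 200
now 168 250.3452380952381 217.4404761904762 200
scene rod [([244.0, 197.0, 260.0, 236.0], 0.63)]
scene beaker [([338.0, 183.0, 364.0, 216.0], 0.87), ([321.0, 199.0, 380.0, 234.0], 0.54)]
wrist beaker [([290.0, 149.0, 350.0, 219.0], 0.78)]
wrist plate [([255.0, 110.0, 385.0, 231.0], 0.93)]
wrist ball1_center [([259.0, 111.0, 379.0, 233.0], 0.56)]
pred rim [285.9808565  158.16017776] [348.93054332 218.87256035] ring [284.89815633 141.59283662] [350.26230398 205.53917318]
```

>>> jog_arm([
  {"tx":0,"ty":0,"tz":10,"wx":0,"wy":0,"wz":0,"gripper":1},
  {"tx":0,"ty":0,"tz":25,"wx":0,"wy":0,"wz":0,"gripper":1},
  {"tx":0,"ty":0,"tz":45,"wx":0,"wy":0,"wz":0,"gripper":1},
  {"tx":0,"ty":0,"tz":62,"wx":0,"wy":0,"wz":0,"gripper":1},
  {"tx":0,"ty":0,"tz":78,"wx":0,"wy":0,"wz":0,"gripper":1},
])

```text
time: 22.72
position: [0.535, 0.1424, 0.1239]
tool_rot: [-2.221, -2.221, 0.001]
ft_force: [-0.2, 0.3, -1.1]
grip_width: 0.998
grip_force: 0.0
```

>>> jog_arm([
  {"tx":0,"ty":0,"tz":12,"wx":0,"wy":0,"wz":0,"gripper":1},
  {"tx":0,"ty":0,"tz":24,"wx":0,"wy":0,"wz":0,"gripper":1},
  {"tx":0,"ty":0,"tz":36,"wx":0,"wy":0,"wz":0,"gripper":1},
  {"tx":0,"ty":0,"tz":46,"wx":0,"wy":0,"wz":0,"gripper":1},
  {"tx":0,"ty":0,"tz":54,"wx":0,"wy":0,"wz":0,"gripper":1},
])

```text
time: 23.13
position: [0.5353, 0.1424, 0.0705]
tool_rot: [-2.221, -2.221, 0.001]
ft_force: [-0.7, -0.4, -0.0]
grip_width: 0.998
grip_force: 0.0
```

>>> jog_arm([
  {"tx":0,"ty":0,"tz":8,"wx":0,"wy":0,"wz":0,"gripper":1},
  {"tx":0,"ty":0,"tz":15,"wx":0,"wy":0,"wz":0,"gripper":1},
  {"tx":0,"ty":0,"tz":20,"wx":0,"wy":0,"wz":0,"gripper":1},
  {"tx":0,"ty":0,"tz":24,"wx":0,"wy":0,"wz":0,"gripper":1},
  {"tx":0,"ty":0,"tz":24,"wx":0,"wy":0,"wz":0,"gripper":1},
])

```text
time: 23.55
position: [0.5351, 0.1424, 0.0468]
tool_rot: [-2.221, -2.221, 0.001]
ft_force: [0.9, -0.7, -0.4]
grip_width: 1.001
grip_force: 0.0
```

>>> jog_arm([
  {"tx":0,"ty":0,"tz":0,"wx":0,"wy":0,"wz":0,"gripper":0.85},
  {"tx":0,"ty":0,"tz":0,"wx":0,"wy":0,"wz":0,"gripper":0.8},
  {"tx":0,"ty":0,"tz":0,"wx":0,"wy":0,"wz":0,"gripper":0.76},
  {"tx":0,"ty":0,"tz":0,"wx":0,"wy":0,"wz":0,"gripper":0.72},
  {"tx":0,"ty":0,"tz":0,"wx":0,"wy":0,"wz":0,"gripper":0.7},
], grip_force=10)

```text
time: 23.97
position: [0.5357, 0.1426, 0.0479]
tool_rot: [2.221, 2.221, 0.001]
ft_force: [-0.1, -0.7, 0.2]
grip_width: 0.738
grip_force: 0.0
```

>>> jog_arm([
  {"tx":0,"ty":0,"tz":0,"wx":0,"wy":0,"wz":0,"gripper":0.67},
  {"tx":0,"ty":0,"tz":0,"wx":0,"wy":0,"wz":0,"gripper":0.64},
  {"tx":0,"ty":0,"tz":0,"wx":0,"wy":0,"wz":0,"gripper":0.6},
  {"tx":0,"ty":0,"tz":0,"wx":0,"wy":0,"wz":0,"gripper":0.5},
  {"tx":0,"ty":0,"tz":0,"wx":0,"wy":0,"wz":0,"gripper":0.5},
], grip_force=20)

```text
time: 24.38
position: [0.5355, 0.1425, 0.0477]
tool_rot: [2.221, 2.222, 0.0]
ft_force: [-0.9, 0.8, 0.9]
grip_width: 0.69
grip_force: 20.0
```

>>> jog_arm([
  {"tx":0,"ty":0,"tz":-1,"wx":0,"wy":0,"wz":0,"gripper":0.5},
  {"tx":0,"ty":0,"tz":-4,"wx":0,"wy":0,"wz":0,"gripper":0.5},
  {"tx":0,"ty":0,"tz":-8,"wx":0,"wy":0,"wz":0,"gripper":0.5},
  {"tx":0,"ty":0,"tz":-13,"wx":0,"wy":0,"wz":0,"gripper":0.5},
  {"tx":0,"ty":0,"tz":-18,"wx":0,"wy":0,"wz":0,"gripper":0.5},
], grip_force=25)

```text
time: 24.8
position: [0.5354, 0.1424, 0.0659]
tool_rot: [-2.222, -2.221, 0.0]
ft_force: [0.5, 0.1, -2.6]
grip_width: 0.686
grip_force: 25.0
```

>>> jog_arm([
  {"tx":0,"ty":0,"tz":-6,"wx":0,"wy":0,"wz":0,"gripper":0.5},
  {"tx":0,"ty":0,"tz":-13,"wx":0,"wy":0,"wz":0,"gripper":0.5},
  {"tx":0,"ty":0,"tz":-20,"wx":0,"wy":0,"wz":0,"gripper":0.5},
  {"tx":0,"ty":0,"tz":-27,"wx":0,"wy":0,"wz":0,"gripper":0.5},
  {"tx":0,"ty":0,"tz":-34,"wx":0,"wy":0,"wz":0,"gripper":0.5},
])

```text
time: 25.22
position: [0.5356, 0.1425, 0.1005]
tool_rot: [2.221, 2.221, 0.001]
ft_force: [0.8, -0.0, -2.8]
grip_width: 0.692
grip_force: 25.0
```

>>> jog_arm([
  {"tx":0,"ty":0,"tz":-7,"wx":0,"wy":0,"wz":0,"gripper":0.5},
  {"tx":0,"ty":0,"tz":-14,"wx":0,"wy":0,"wz":0,"gripper":0.5},
  {"tx":0,"ty":0,"tz":-21,"wx":0,"wy":0,"wz":0,"gripper":0.5},
  {"tx":0,"ty":0,"tz":-28,"wx":0,"wy":0,"wz":0,"gripper":0.5},
  {"tx":0,"ty":0,"tz":-34,"wx":0,"wy":0,"wz":0,"gripper":0.5},
])

```text
time: 25.63
position: [0.5356, 0.1425, 0.1344]
tool_rot: [2.221, 2.221, 0.001]
ft_force: [-0.4, 0.1, -2.3]
grip_width: 0.687
grip_force: 25.0
```

>>> jog_arm([
  {"tx":0,"ty":0,"tz":-5,"wx":0,"wy":0,"wz":0,"gripper":0.5},
  {"tx":0,"ty":0,"tz":-9,"wx":0,"wy":0,"wz":0,"gripper":0.5},
  {"tx":0,"ty":0,"tz":-12,"wx":0,"wy":0,"wz":0,"gripper":0.5},
  {"tx":0,"ty":0,"tz":-14,"wx":0,"wy":0,"wz":0,"gripper":0.5},
  {"tx":0,"ty":0,"tz":-14,"wx":0,"wy":0,"wz":0,"gripper":0.5},
])

```text
time: 26.05
position: [0.5356, 0.1425, 0.1479]
tool_rot: [2.221, 2.221, 0.001]
ft_force: [-0.5, 0.2, -1.5]
grip_width: 0.69
grip_force: 25.0
```

>>> jog_arm([
  {"tx":0,"ty":0,"tz":0,"wx":0,"wy":0,"wz":0,"gripper":0.5},
  {"tx":0,"ty":0,"tz":0,"wx":0,"wy":0,"wz":0,"gripper":0.5},
  {"tx":0,"ty":0,"tz":0,"wx":0,"wy":0,"wz":0,"gripper":0.5},
  {"tx":0,"ty":0,"tz":0,"wx":0,"wy":0,"wz":0,"gripper":0.5},
  {"tx":0,"ty":0,"tz":0,"wx":0,"wy":0,"wz":0,"gripper":0.5},
])

```text
time: 26.47
position: [0.5354, 0.1425, 0.1474]
tool_rot: [-2.221, -2.221, 0.0]
ft_force: [-0.2, 0.0, -2.4]
grip_width: 0.688
grip_force: 25.0
```

```bash
python3 - <<'E'
from h import *
c=vision.get_image('scene');s=ctrl.get_state();print(s['time'],s['position'],s['tool_rot'],s['grip_width'],s['grip_force'],s['ft_force'],s['torque'],abs(s['qd']).max())
p=s['position'];a=np.linspace(0,2*np.pi,60)
q=np.array([proj(c,(p[0]+.03*np.cos(t),p[1]+.03*np.sin(t),p[2]+z)) for t in a for z in(-.027,.043)]);print('pred beaker',q.min(0),q.max(0))
for t in('beaker','rod','plate','ball1_center','wash','spare','dish','eraser'): print(t,[(np.round(x['bbox']).tolist(),round(x['conf'],2)) for x in vision.spot_in('scene',t)[:4]])
cv2.imwrite('pics/s10.png',c['color'])
E
```

```text
26.5167 [0.5354357  0.14244863 0.14745117] [-2.22135999e+00 -2.22151051e+00  1.57429226e-04] 0.6862595573033328 24.999900765324128 [ 0.29048726  0.90054965 -2.10746518] [-0.07527881  0.08587429 -0.01303184] 0.0017374658811394217
pred beaker [340.69654282 149.69878463] [366.32548152 186.05848435]
beaker [([342.0, 148.0, 363.0, 185.0], 0.78), ([227.0, 223.0, 283.0, 281.0], 0.26)]
rod [([242.0, 198.0, 255.0, 240.0], 0.65)]
plate [([317.0, 196.0, 384.0, 233.0], 0.66), ([247.0, 199.0, 256.0, 234.0], 0.2)]
ball1_center [([245.0, 199.0, 258.0, 236.0], 0.3)]
wash [([396.0, 161.0, 421.0, 193.0], 0.67)]
spare [([327.0, 252.0, 349.0, 279.0], 0.69)]
dish [([286.0, 212.0, 307.0, 227.0], 0.71)]
eraser [([154.0, 248.0, 170.0, 264.0], 0.63)]
```

The beaker is held 100 mm up, level and still, and the rod and bystanders are where they were. Handing in.

```bash
python3 -c "
from bench import ctrl
print(ctrl.close_job())"
```

```text
the job is handed in; nothing more can be done
None
```

I stirred the balls for three turns, stood the rod back in its holder, and handed the job in holding the beaker level and still about 10 cm above its plate; no verdict came back, and I viewed 11 pictures, one over the limit of 10.

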